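# Lock a tube rack into the mixer under its spring bar

### The job

Load the grey rack with its four purple-capped tubes into the leaning cradle of the blood mixer, fully down on the cradle floor (either way round). Then, with its bolt drawn back, swing the spring-loaded retaining bar over the caps and, while holding it against its spring, slide the bolt fully home into the keeper, so that the bar stays shut when you let go. Keep the tubes in their rack and leave the cream rack, the vials and bottle and the mouse standing where they are.

Things in the scene. Friction and masses are not known exactly. Their poses are not given: they have to be found in the camera images.
- grey_rack: slate-grey eight-place tube rack to be loaded, 23 mm wide (x), 155 mm long (y), 46 mm high, about 0.13 kg with its tubes; stands on the table. Origin at the centre of its underside, z up. Its four middle places are empty: grip it across its width at mid-length. A half turn makes no difference
- tube1: purple-capped sample tube, 85 mm long with its cap, cap 16 mm across, glass 13 mm; stands in the grey rack at -66 mm along the rack's y axis with its cap top 89 mm above the rack's underside; origin at the centre of its foot, z along the tube
- tube2: purple-capped sample tube, 85 mm long with its cap, cap 16 mm across, glass 13 mm; stands in the grey rack at -48 mm along the rack's y axis with its cap top 89 mm above the rack's underside; origin at the centre of its foot, z along the tube
- tube3: purple-capped sample tube, 85 mm long with its cap, cap 16 mm across, glass 13 mm; stands in the grey rack at +48 mm along the rack's y axis with its cap top 89 mm above the rack's underside; origin at the centre of its foot, z along the tube
- tube4: purple-capped sample tube, 85 mm long with its cap, cap 16 mm across, glass 13 mm; stands in the grey rack at +66 mm along the rack's y axis with its cap top 89 mm above the rack's underside; origin at the centre of its foot, z along the tube
- mixer: cream bench mixer, fixed on the table: foot 92 mm (x) by 274 mm (y), 12 mm high; motor housing 70 x 34 x 159 mm at its +y end, slim bearing cheek 153 mm high at its -y end, a metal cradle hung between them. Origin on the table under the cradle's trunnion axis (125 mm up), midway along the cradle; -x is its front
- cradle_seat (a point): centre of the cradle floor, where the centre of the rack's underside belongs. Axes: z is the cradle's upright, leaning 24 degrees (0.42 rad) from vertical to the mixer's front; y along the cradle (the rack's length); x to the back and up. The rack goes in along -z; the floor is 50 mm below the trunnion axis
- cradle: the cradle; origin on the trunnion axis, axes as cradle_seat. Each end (|y| 45 to 81 mm) has front and back walls 35 mm above the floor (27 mm apart inside, lips flared outward above, to 46 mm) and an end plate 61 mm above the floor (162 mm apart inside, flared above, to 72 mm). The middle 90 mm is open front and back for fingers; only the floor, 44 mm wide, runs through
- bar_hinge (a point): point on the hinge pin of the retaining bar at the height of the bolt: 98 mm along +y and 107.5 mm along +z from cradle_seat. The bar turns about the cradle's z axis through it. Axes as cradle_seat
- bar (a joint): angle of the steel retaining bar, 16 mm wide, 174 mm long, about the cradle's z through bar_hinge. 0: sprung open, pointing along cradle +x turned 0.12 rad to -y; grows swinging forward over the caps (clockwise from above); 1.45: along -y, bolt in line with keeper; 1.49: end stop. Bolted it rests at 1.44. Spring: 0.17 N m at 0, 0.57 at 1.45. Passes 3 mm above the caps
- knob (a point): grip point of the bolt's black knob, round, 17 mm across, 35 mm tall, axis along cradle z. The point is on that axis, 14.5 mm below its top, 92 mm from the hinge pin with the bolt drawn back (112 mm when home), 25.5 mm above bar_hinge. x axis along the bar away from the hinge. Moves with bar and bolt
- bolt (a joint): slide of the bolt along the bar, moved by its knob: 0 drawn back, 0.020 m fully home, growing away from the hinge; 2 N of friction keeps it there. Its 8 mm rod enters the keeper from 0.008 on. It starts anywhere; standing out further than that it strikes the keeper from outside and stops the bar. With the bar under about 1.44 rad the rod meets the keeper's back leg or misses it and holds nothing
- keeper (a point): middle of the square steel staple at the cradle's -y end that takes the bolt: 94.5 mm along -y and 107.5 mm along +z from cradle_seat. The spring presses the bolt against its back (+x) leg. Axes as cradle_seat
- cream_rack: a cream-white tube rack of the same size, holding one yellow-capped and one green-capped tube, standing on the table; origin at the centre of its underside, y along its length. It changes places with the grey rack from start to start. Not to be disturbed
- red_vial: upright container standing on the table, white with a red cap, 27 mm across, 52 mm high; origin at the centre of its underside. Not to be disturbed
- blue_vial: upright container standing on the table, white with a blue cap, 27 mm across, 52 mm high; origin at the centre of its underside. Not to be disturbed
- yellow_vial: upright container standing on the table, white with a yellow cap, 27 mm across, 52 mm high; origin at the centre of its underside. Not to be disturbed
- white_cap_vial: upright container standing on the table, clear with a purple label and a white cap, 33 mm across, 60 mm high; origin at the centre of its underside. Not to be disturbed
- black_cap_bottle: upright container standing on the table, clear bottle with an orange-brown label and a black cap, 43 mm across, 85 mm high; origin at the centre of its underside. Not to be disturbed
- mouse: black computer mouse on its mat at the right of the table, 112 x 71 x 37 mm; origin under its centre. Not to be disturbed

How it is judged:
By the outcome, as a careful person would: the job done as asked, in the order asked, and still so for the second after the job is handed in, with the robot touching nothing.
It also fails if it takes over 56 s, if anything falls off the work surface, if the arm or the gripper's body presses on something with over 40 N, if the wrist force passes 120 N, or if a joint passes its speed limit or range.

### The arm

A 7-joint arm with a two-finger parallel gripper is mounted at the origin on a cart in front of the work surface, level with it; the furniture and walls round the work are solid. World frame = base frame: x ahead of the robot, y to its left, z up, the work surface at z = 0. Lengths are in m, angles in rad, forces in N, time in s.
With the tool pointing down it reaches from about 0.4 to 0.875 m from the base axis. Payload 19.3 kg.
Tool frame: the origin (TCP) lies at the very end of the fingers, on their centre line; the grasp point (between the pads) lies 19 mm behind it (bot.pinch_z is the distance from the TCP to the grasp point, in m); y points along the fingers, x is the direction in which the jaws open and shut, and the axes are right-handed (so a half turn about y gives the same grasp; the last joint's range is limited). The gripper opens to 85 mm and grips with 20 to 120 N. Pads are 22 mm wide; open, the fingers measure 114 mm over their backs; the gripper's body (76 mm by 85 mm) begins 54 mm behind the grasp point. The pads swing forward as they close: fully open they stand 13 mm farther back than shut.
Start: joints at [1.211, 0.521, -0.036, 1.599, 0.021, 1.021, -0.113], TCP at [0.179, -0.599, 0.231] pointing down, gripper open.
Joint ranges: [-2.91, 2.91], [-0.3, 2.13], [-1.5, 1.42], [0.17, 2.43], [-1.26, 4.41], [0.16, 1.93], [-2.52, 2.52]. Speed limits (rad/s): [1.89, 1.89, 2.39, 2.39, 3.01, 3.01, 3.01].

### API

Orientations are given as [roll, pitch, yaw] about the fixed x, y, z axes, in that order (R = Rz(yaw) Ry(pitch) Rx(roll)).
In Python, from workcell import bot gives the robot as it stands. The module is installed in compiled form; this text tells all that it offers.
- The arm moves only by the tool arm_command, never from a script. Its argument "moves" is a list of rows, each an object of numbers: "rx", "ry", "rz": the turn, a rotation vector about the tool's x, y, z in rad; "x", "y", "z": the shift along the tool's x, y, z in cm; "gripper": the opening, from -1 (shut) to 1 (fully open). In form: [{"rx": .., "ry": .., "rz": .., "x": .., "y": .., "z": .., "gripper": ..}, ...]. A call has 1 to 5 rows; each row is the pose to reach, as a shift and turn from the pose commanded when the call began, along the tool's axes at that moment; what a row does not reach only later rows make up. A row lasts 1/12 s, in which the tool goes at most 41.7 mm and 7.16 degrees, less where a joint would pass 70% of its speed; a pose out of reach is approached as far as the arm can. A call with a gripper value outside its range is refused whole. The fingers move at their own pace and stop on an object; "squeeze" is the grip in N (left out, the last holds). Time passes only in rows, so rows that repeat a pose let the fingers close. It gives the time, the measured TCP pose, the force and the opening at its end, in the units of the state.
- bot.observe(): the state, without advancing time (a new reading comes with each control period).
- bot.grab_frame(name): name is "scene" or "top" or "wrist"; returns (picture, depth): 480x640x3 uint8, red, green, blue; 480x640 float32, m along the optical axis (not along the pixel's ray), 0 where there is no reading.
- bot.camera_model(name): a dict with "vfov" (degrees; the focal length in pixels is half the picture's height over the tangent of half this angle, whatever the lens; pixels are square), "cx", "cy" (the principal point, pixels), "dist_coeffs" ([k1, k2, p1, p2, k3] as OpenCV has them; the pictures are not rectified), "extrinsics" (4x4, takes a point from camera to world coordinates); the wrist camera has in their place "mount" (4x4, takes a point from camera to tool coordinates, whose origin is the TCP and whose axes are the tool frame's). Camera axes: x right, y down, z forward; pixel columns grow to the right and rows downward; lengths in m; the calibration is good to about 2 mm. A picture is of the moment at which its call begins: read the wrist's pose just before it. camera_model takes no time and is no camera call.
- bot.job_done(): hands the job in, once; it reports no verdict.
Trained networks look in the newest picture that a camera, given by its name, has taken for a name from the list of things; names that differ only in an ending like _2 or _b are one class to them, and where a whole thing is asked for, a point or a joint stands for the part that bears it (a point fixed in the world has none). Each returns a list of dicts, best first, with "p" (0 to 1); they miss things now and then, are a little off and sometimes report something else, mostly with a low value. They report only what shows in the picture. A call takes as long as a camera call.
- bot.spot_in(name, camera): "box" ([left, top, right, bottom] in pixels, round what is visible of it).
- bot.masks_of(name, camera): "mask" (480x640 bool, what is visible of it) and "box" ([left, top, right, bottom] in pixels, round what is visible of it).
The state is a dict: "clock": time; "qpos": joint angles; "qd": joint speeds; "joint_efforts": joint torques, N m; "position": TCP position; "tool_rot": TCP orientation; "force": force on the tool from outside, world axes, zero at the start; "moment": the same for the moment, N m; "grip_width": finger opening in m.
Only numpy, scipy, OpenCV 4.12 (cv2) and the standard library are available. Lean on these libraries where they do the work, as an engineer would, in place of code of your own. Each camera call takes 0.05 s, during which the arm holds its last target.

## Working session

There is one attempt and no reset: what is moved stays moved. The work goes in short steps, Python scripts to look and compute and a tool call to move; the robot and the scene stay as the last step left them, time stands still between calls to the robot, and variables do not carry over. Pictures are saved under pics/ and viewed, and the job is handed in when it is done.

Besides the shell and the picture viewer there is one more tool, called after "Call:" by a JSON object that holds its "fn" and its "kwargs", one argument or row to a line. arm_command: Moves the arm, as the interface text tells. Its arguments: {"type":"object","properties":{"moves":{"type":"array"},"squeeze":{"type":"number"}},"required":["moves"]}

```bash
mkdir -p pics
cat > h.py <<'E'
import numpy as np, cv2
from scipy.spatial.transform import Rotation as R
from workcell import bot
def K(n):
    m=bot.camera_model(n); f=240/np.tan(np.radians(m['vfov'])/2)
    return np.array([[f,0,m['cx']],[0,f,m['cy']],[0,0,1]]),np.array(m['dist_coeffs'],float)
def toolT():
    s=bot.observe(); T=np.eye(4); T[:3,:3]=R.from_euler('xyz',s['tool_rot']).as_matrix(); T[:3,3]=s['position']; return T
def ext(n):
    m=bot.camera_model(n)
    return np.array(m['extrinsics']) if 'extrinsics' in m else toolT()@np.array(m['mount'])
def cloud(n,d,E):
    k,dc=K(n); v,u=np.mgrid[0:480,0:640]
    p=cv2.undistortPoints(np.stack([u.ravel(),v.ravel()],1).astype(np.float64)[:,None],k,dc)[:,0]
    z=d.ravel(); P=np.c_[p*z[:,None],z]; W=P@E[:3,:3].T+E[:3,3]; W[z<=0]=np.nan
    return W.reshape(480,640,3)
def proj(n,X,E):
    k,dc=K(n); Ei=np.linalg.inv(E)
    return cv2.projectPoints(np.atleast_2d(X).astype(float),cv2.Rodrigues(Ei[:3,:3])[0],Ei[:3,3],k,dc)[0][:,0]
def grab(n,fn=None):
    E=ext(n); im,d=bot.grab_frame(n)
    if fn: cv2.imwrite('pics/'+fn,im[:,:,::-1])
    return im,d,E,cloud(n,d,E)
E
python3 - <<'E'
from h import *
np.set_printoptions(precision=4,suppress=True)
s=bot.observe(); print(s)
for n in('scene','top'):
    im,d,E,W=grab(n,n+'0.png'); np.savez(n+'0.npz',im=im,d=d,E=E,W=W); print(n,E,K(n))
    for o in ('grey_rack','mixer','cream_rack','bar','knob','keeper','cradle'):
        try:
            r=bot.masks_of(o,n)
            for q in r[:2]:
                m=q['mask']; print(o,q['p'],q['box'],np.nanmedian(W[m],0))
            if r: np.save(f'{n}_{o}.npy',r[0]['mask'])
        except Exception as e: print(o,e)
print(bot.camera_model('wrist'), bot.observe()['clock'],bot.pinch_z)
E
```

```text
{'clock': 0.0, 'qpos': array([ 1.2108,  0.522 , -0.0363,  1.6   ,  0.0212,  1.0211, -0.1128]), 'qd': array([-0.0008, -0.0017, -0.0003,  0.0001, -0.0008, -0.0003,  0.001 ]), 'joint_efforts': array([ -0.001 , -92.7122,   1.9799, -36.9936,   0.0178,   0.0081,
         0.    ]), 'position': array([ 0.1785, -0.5986,  0.2307]), 'tool_rot': array([-1.5709,  0.0012, -1.281 ]), 'force': array([ 0.6062,  0.239 , -0.839 ]), 'moment': array([-0.0172,  0.0056, -0.0099]), 'grip_width': 0.08558156854003567}
scene [[-0.538  -0.4391  0.7195 -0.2843]
 [-0.8429  0.2875 -0.4548  0.4184]
 [-0.0072 -0.8512 -0.5248  0.7238]
 [ 0.      0.      0.      1.    ]] (array([[463.554 ,   0.    , 320.0572],
       [  0.    , 463.554 , 243.7349],
       [  0.    ,   0.    ,   1.    ]]), array([0.0238, 0.    , 0.    , 0.    , 0.    ]))
grey_rack 0.56 [340.6, 246.8, 387.8, 282.5] [ 0.5157 -0.2282  0.0352]
mixer 0.58 [192.6, 197.3, 316.9, 334.3] [0.5323 0.1064 0.0757]
cream_rack 0.87 [348.4, 271.4, 403.0, 305.5] [ 0.4248 -0.1929  0.0318]
cream_rack 0.16 [338.6, 249.4, 389.8, 284.2] [ 0.5158 -0.2283  0.0351]
bar 0.66 [1
[... 788 characters left out ...]
264.4] [0.5327 0.1019 0.0811]
cream_rack 0.7 [343.8, 267.8, 391.4, 276.2] [ 0.4319 -0.2001  0.0341]
knob 0.46 [246.4, 181.2, 259.0, 216.3] [0.6029 0.1436 0.2358]
keeper 0.69 [242.8, 179.8, 320.4, 257.4] [0.5512 0.1018 0.1041]
cradle 0.81 [242.3, 178.9, 320.6, 256.4] [0.5519 0.1046 0.1046]
cradle 0.29 [346.0, 270.1, 390.0, 276.7] [ 0.4319 -0.2077  0.0212]
{'vfov': 61.08657912988271, 'cx': 322.2755922385841, 'cy': 239.9178910249435, 'dist_coeffs': array([-0.069,  0.   ,  0.   ,  0.   ,  0.   ]), 'mount': array([[ 1.    , -0.0003, -0.0002, -0.0006],
       [ 0.0001, -0.2623,  0.965 , -0.1429],
       [-0.0003, -0.965 , -0.2623,  0.0666],
       [ 0.    ,  0.    ,  0.    ,  1.    ]])} 0.8 0.0187
```

Run:
```python
import cv2
a=cv2.imread('pics/scene0.png'); cv2.imwrite('pics/scene0c.png',cv2.resize(a[170:360,160:430],None,fx=2.9,fy=2.9,interpolation=cv2.INTER_CUBIC))
a=cv2.imread('pics/top0.png'); cv2.imwrite('pics/top0c.png',cv2.resize(a[150:310,210:430],None,fx=3.6,fy=3.6,interpolation=cv2.INTER_CUBIC))
```

```text
(no output)
```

View pics/scene0c.png

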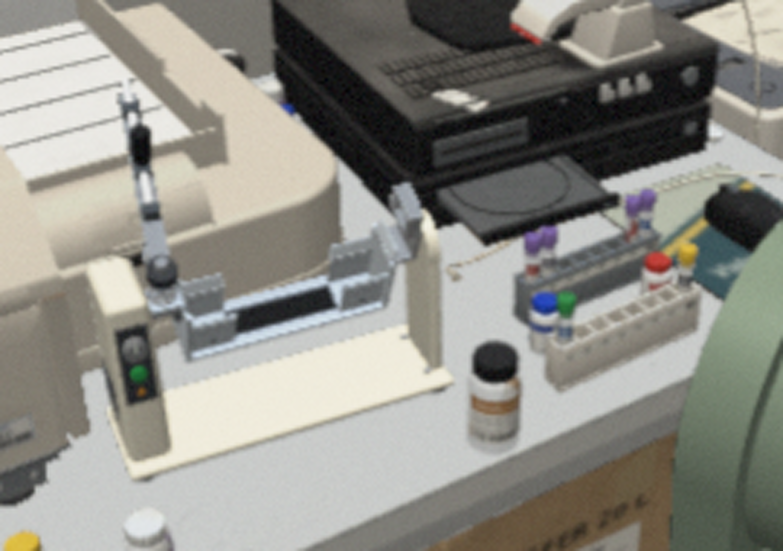

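View pics/top0c.png

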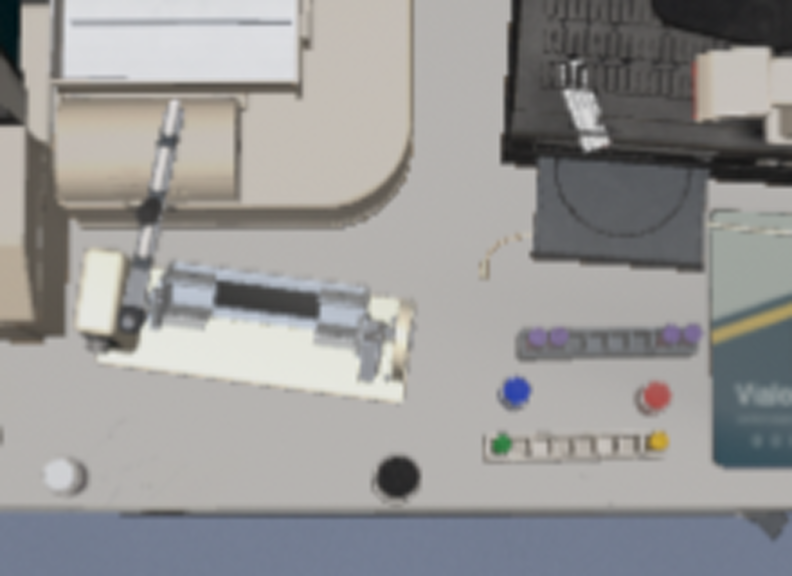

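View pics/scene0.png

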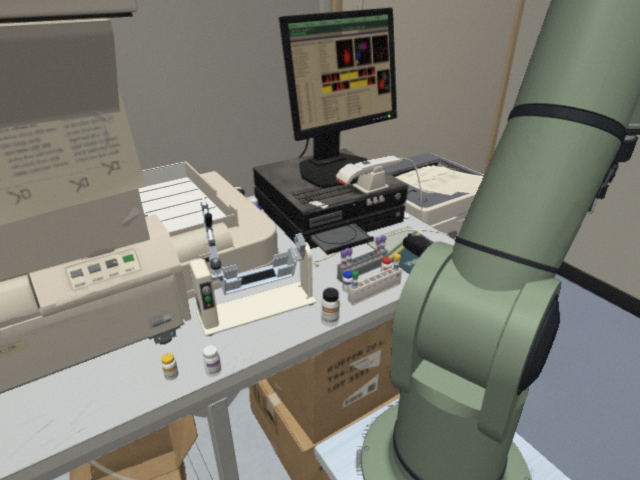

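Run:
```python
from h import *
np.set_printoptions(precision=4,suppress=True)
for n in('scene','top'):
    z=np.load(n+'0.npz'); W=z['W']; im=z['im']; 
    h=cv2.cvtColor(im,cv2.COLOR_RGB2HSV)
    box=(np.abs(W[...,0]-.52)<.07)&(np.abs(W[...,1]+.23)<.12)
    m=box&(W[...,2]>.06)&(h[...,0]>120)&(h[...,0]<150)&(h[...,1]>60)
    P=W[m]; print(n,len(P)); 
    t=P[P[:,2]>.08]; print(t[:,2].max(),len(t))
    o=np.argsort(P[:,1]);print(P[o][:: max(1,len(o)//25)])
    g=box&(W[...,2]>.036)&(W[...,2]<.056)
    Q=W[g]; c=cv2.minAreaRect((Q[:,:2]*1000).astype(np.float32)); print('rackrect',c)
    mb=(np.abs(W[...,0]-.53)<.2)&(np.abs(W[...,1]-.1)<.25)
    f=mb&(W[...,2]>.006)&(W[...,2]<.018); Q=W[f]
    print('foot',cv2.minAreaRect((Q[:,:2]*1000).astype(np.float32)),len(Q))
    f=mb&(W[...,2]>.153)&(W[...,2]<.165)&(W[...,0]<.6); Q=W[f]
    for l in ((.15,.35),(-.1,.02)):
        q=Q[(Q[:,1]>l[0])&(Q[:,1]<l[1])]; 
        if len(q)>4: print('hous',len(q),cv2.minAreaRect((q[:,:2]*1000).astype(np.float32)),q.mean(0))
    f=mb&(W[...,2]>.2)&(W[...,2]<.3)&(h[...,2]<70)&(W[...,0]<.66); Q=W[f]; print('dark',len(Q),Q.mean(0)); print(Q[:20])
```

```text
scene 122
0.09168790546377825 101
[[ 0.5291 -0.2956  0.0874]
 [ 0.5255 -0.2931  0.0838]
 [ 0.5182 -0.2906  0.082 ]
 [ 0.5206 -0.2895  0.078 ]
 [ 0.5243 -0.2882  0.0891]
 [ 0.5223 -0.2875  0.0779]
 [ 0.5188 -0.2807  0.085 ]
 [ 0.5191 -0.2775  0.0859]
 [ 0.5202 -0.2752  0.083 ]
 [ 0.5216 -0.2732  0.0799]
 [ 0.525  -0.2717  0.091 ]
 [ 0.5266 -0.2702  0.0814]
 [ 0.5266 -0.2696  0.0909]
 [ 0.5248 -0.1869  0.0891]
 [ 0.5233 -0.1827  0.0883]
 [ 0.5205 -0.181   0.0782]
 [ 0.5215 -0.1786  0.0785]
 [ 0.5247 -0.1773  0.0894]
 [ 0.5189 -0.1767  0.0776]
 [ 0.522  -0.1755  0.0854]
 [ 0.52   -0.174   0.0901]
 [ 0.5214 -0.1718  0.0901]
 [ 0.5185 -0.1667  0.0904]
 [ 0.5197 -0.1644  0.0905]
 [ 0.5175 -0.1629  0.0892]
 [ 0.5147 -0.161   0.0854]
 [ 0.5173 -0.1598  0.0844]
 [ 0.519  -0.1578  0.0872]
 [ 0.5223 -0.157   0.0887]
 [ 0.5215 -0.1565  0.0833]
 [ 0.5225 -0.1541  0.0866]]
rackrect ((529.1614379882812, -224.32049560546875), (173.51956176757812, 131.50204467773438), 86.32362365722656)
foot ((489.02655029296875, 89.723876953125), (232.53079223632812, 492.2042236328125), 4.062652111053467) 2858
hous 
[... 2269 characters left out ...]
9365234), 88.25437927246094) [0.5457 0.2071 0.1587]
hous 16 ((508.40985107421875, -35.19573211669922), (20.032032012939453, 48.19973373413086), 49.72193145751953) [ 0.5141 -0.0429  0.1562]
dark 39 [0.6119 0.1851 0.2557]
[[0.6589 0.2869 0.276 ]
 [0.6574 0.2881 0.2705]
 [0.66   0.2879 0.2599]
 [0.6548 0.2881 0.27  ]
 [0.6563 0.2869 0.2635]
 [0.6517 0.2877 0.2712]
 [0.6322 0.2837 0.2969]
 [0.6381 0.2875 0.2702]
 [0.6302 0.2845 0.2933]
 [0.6356 0.2877 0.2688]
 [0.6333 0.2881 0.2666]
 [0.6093 0.1471 0.2332]
 [0.6096 0.1445 0.2319]
 [0.6105 0.1424 0.2269]
 [0.6045 0.1484 0.2435]
 [0.6029 0.1446 0.2516]
 [0.6058 0.1438 0.2369]
 [0.6058 0.1411 0.2365]
 [0.5996 0.1469 0.2544]
 [0.6001 0.1445 0.2518]]
```

```bash
cat >> h.py <<'E'
def Rt(yaw,tilt=0.,mix=0.,):
    # tool y down; yaw about world z of tool x
    return R.from_euler('xyz',[-np.pi/2,0,yaw]).as_matrix()
def plan(p,Rm,say=''):
    T=toolT(); d=T[:3,:3].T@(np.array(p)-T[:3,3])*100
    r=R.from_matrix(T[:3,:3].T@Rm).as_rotvec()
    s=bot.observe()
    print(say,f"x {d[0]:.2f} y {d[1]:.2f} z {d[2]:.2f} rx {r[0]:.4f} ry {r[1]:.4f} rz {r[2]:.4f} | rows {max(np.linalg.norm(d)/4.17,np.degrees(np.linalg.norm(r))/7.16):.1f} t {s['clock']:.2f} F {np.round(s['force'],1)} w {s['grip_width']:.4f} p {np.round(T[:3,3],4)}")
E
python3 -c "
from h import *
plan([.50,-.227,.26],Rt(0.025))"
```

```text
x -26.46 y -2.87 z 41.43 rx -0.0000 ry -1.3061 rz 0.0000 | rows 11.8 t 0.80 F [ 0.2  0.4 -0.3] w 0.0856 p [ 0.1786 -0.5989  0.2313]
```

Call:
{"fn": "arm_command", "kwargs": {
  "moves": [
    {"x":-26.5,"y":-3,"z":41.4,"ry":-1.306},
    {"x":-26.5,"y":-3,"z":41.4,"ry":-1.306},
    {"x":-26.5,"y":-3,"z":41.4,"ry":-1.306},
    {"x":-26.5,"y":-3,"z":41.4,"ry":-1.306},
    {"x":-26.5,"y":-3,"z":41.4,"ry":-1.306}
  ]
}}

```text
invalid input at $.moves[0]: expected keys rx, ry, rz, x, y, z, gripper
```

```bash
python3 -c "
from h import *
plan([.50,-.227,.26],Rt(0.025))"
```

```text
x -26.46 y -2.87 z 41.43 rx -0.0000 ry -1.3061 rz 0.0000 | rows 11.8 t 0.80 F [ 0.2  0.4 -0.3] w 0.0856 p [ 0.1786 -0.5989  0.2313]
```

Call:
{"fn": "arm_command", "kwargs": {
  "moves": [
    {"rx":0,"ry":-1.306,"rz":0,"x":-26.5,"y":-3,"z":41.4,"gripper":1},
    {"rx":0,"ry":-1.306,"rz":0,"x":-26.5,"y":-3,"z":41.4,"gripper":1},
    {"rx":0,"ry":-1.306,"rz":0,"x":-26.5,"y":-3,"z":41.4,"gripper":1},
    {"rx":0,"ry":-1.306,"rz":0,"x":-26.5,"y":-3,"z":41.4,"gripper":1},
    {"rx":0,"ry":-1.306,"rz":0,"x":-26.5,"y":-3,"z":41.4,"gripper":1}
  ]
}}

```text
clock: 1.22
position: [0.3153, -0.4399, 0.2443]
tool_rot: [-1.571, -0.0, -0.65]
force: [1.8, -1.1, 0.4]
grip_width: 0.0856
```

```bash
python3 -c "
from h import *
plan([.50,-.227,.26],Rt(0.025))"
```

```text
x 1.82 y -1.58 z 28.12 rx 0.0004 ry -0.6751 rz 0.0003 | rows 6.8 t 1.22 F [ 1.8 -1.1  0.4] w 0.0856 p [ 0.3153 -0.4399  0.2443]
```

Call:
{"fn": "arm_command", "kwargs": {
  "moves": [
    {"rx":0,"ry":-0.675,"rz":0,"x":1.8,"y":-1.6,"z":28.1,"gripper":1},
    {"rx":0,"ry":-0.675,"rz":0,"x":1.8,"y":-1.6,"z":28.1,"gripper":1},
    {"rx":0,"ry":-0.675,"rz":0,"x":1.8,"y":-1.6,"z":28.1,"gripper":1},
    {"rx":0,"ry":-0.675,"rz":0,"x":1.8,"y":-1.6,"z":28.1,"gripper":1},
    {"rx":0,"ry":-0.675,"rz":0,"x":1.8,"y":-1.6,"z":28.1,"gripper":1}
  ]
}}

```text
clock: 1.63
position: [0.4525, -0.2835, 0.2562]
tool_rot: [-1.571, -0.0, -0.025]
force: [0.3, 0.3, -0.2]
grip_width: 0.0854
```

```bash
python3 -c "
from h import *
plan([.50,-.227,.26],Rt(0.025))"
```

```text
x 4.60 y -0.38 z 5.76 rx 0.0005 ry -0.0501 rz 0.0004 | rows 1.8 t 1.63 F [ 0.3  0.3 -0.2] w 0.0854 p [ 0.4525 -0.2835  0.2562]
```

Call:
{"fn": "arm_command", "kwargs": {
  "moves": [
    {"rx":0,"ry":-0.05,"rz":0,"x":4.6,"y":-0.4,"z":5.8,"gripper":0.3},
    {"rx":0,"ry":-0.05,"rz":0,"x":4.6,"y":-0.4,"z":5.8,"gripper":0.3},
    {"rx":0,"ry":-0.05,"rz":0,"x":4.6,"y":-0.4,"z":5.8,"gripper":0.3},
    {"rx":0,"ry":-0.05,"rz":0,"x":4.6,"y":-0.4,"z":5.8,"gripper":0.3}
  ]
}}

```text
clock: 1.97
position: [0.5003, -0.2269, 0.2598]
tool_rot: [-1.57, -0.0, 0.022]
force: [-0.7, -1.0, -0.1]
grip_width: 0.0554
```

Run:
```python
from h import *
np.set_printoptions(precision=4,suppress=True)
plan([.50,-.227,.26],Rt(0.025))
im,d,E,W=grab('wrist','w1.png'); np.savez('w1.npz',im=im,d=d,E=E,W=W)
r=bot.masks_of('grey_rack','wrist'); print([(q['p'],q['box']) for q in r])
for t in ('tube1',):
    for q in bot.masks_of(t,'wrist'): print(q['p'],q['box'],np.nanmedian(W[q['mask']],0))
h=cv2.cvtColor(im,cv2.COLOR_RGB2HSV)
m=(W[...,2]>.084)&(W[...,2]<.095)&(h[...,0]>115)&(h[...,0]<155)&(h[...,1]>50)&(abs(W[...,0]-.52)<.04)
n,l,s,c=cv2.connectedComponentsWithStats(m.astype(np.uint8))
for i in range(1,n):
    if s[i,4]>40: 
        P=W[l==i]; print(s[i,4],c[i],P.mean(0),(P.min(0)+P.max(0))/2)
g=(W[...,2]>.040)&(W[...,2]<.052)&(abs(W[...,0]-.522)<.03)&(abs(W[...,1]+.23)<.1)
q=W[g]; print(len(q),q[:,2].mean(),cv2.minAreaRect((q[:,:2]*1000).astype(np.float32)))
```

```text
x -0.03 y -0.02 z -0.01 rx -0.0004 ry -0.0029 rz 0.0004 | rows 0.0 t 1.97 F [-0.7 -1.  -0.1] w 0.0554 p [ 0.5003 -0.2269  0.2598]
[(0.76, [334.5, 119.8, 371.3, 290.2])]
0.96 [343.1, 250.2, 359.9, 288.6] [ 0.5255 -0.2718  0.0872]
0.87 [341.3, 145.7, 365.8, 169.6] [ 0.5229 -0.1796  0.0885]
0.84 [343.9, 123.7, 364.6, 144.0] [ 0.523  -0.1622  0.0885]
0.68 [341.0, 283.6, 363.2, 308.5] [ 0.526  -0.2921  0.0881]
348 [354.2672 133.8333] [ 0.5231 -0.1622  0.0885] [ 0.523  -0.162   0.0881]
339 [353.7817 158.1475] [ 0.5235 -0.1802  0.0886] [ 0.5234 -0.1802  0.0877]
579 [351.6097 285.361 ] [ 0.526  -0.2838  0.0883] [ 0.5265 -0.285   0.0875]
1707 0.045497965531028604 ((523.9285888671875, -220.51004028320312), (41.13515853881836, 168.60646057128906), 8.763700485229492)
```

View pics/w1.png

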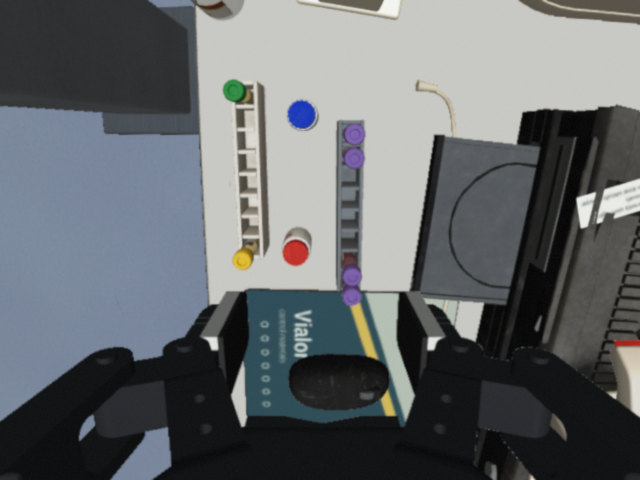

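```bash
python3 -c "
from h import *
plan([.5247,-.2277,.13],Rt(0.024));plan([.5247,-.2277,.018],Rt(0.024))"
```

```text
x 2.61 y 12.97 z 0.14 rx 0.0004 ry -0.0065 rz -0.0004 | rows 3.2 t 2.12 F [-1.   0.3  0. ] w 0.0554 p [ 0.4987 -0.2295  0.2597]
 x 2.61 y 24.17 z 0.15 rx 0.0004 ry -0.0065 rz -0.0004 | rows 5.8 t 2.12 F [-1.   0.3  0. ] w 0.0554 p [ 0.4987 -0.2295  0.2597]
```

Call:
{"fn": "arm_command", "kwargs": {
  "moves": [
    {"rx":0,"ry":0,"rz":0,"x":0,"y":0,"z":0,"gripper":0.3}
  ]
}}

```text
clock: 2.2
position: [0.4987, -0.2296, 0.2598]
tool_rot: [-1.571, 0.0, 0.017]
force: [1.2, -0.2, -0.8]
grip_width: 0.0551
```

Call:
{"fn": "arm_command", "kwargs": {
  "moves": [
    {"rx":0,"ry":0,"rz":0,"x":0,"y":0,"z":0,"gripper":0.3}
  ]
}}

```text
clock: 2.28
position: [0.4988, -0.2294, 0.2598]
tool_rot: [-1.571, 0.0, 0.017]
force: [0.5, -0.2, -0.3]
grip_width: 0.0557
```

```bash
python3 -c "
from h import *
plan([.5247,-.2277,.13],Rt(0.024));plan([.5247,-.2277,.018],Rt(0.024))"
```

```text
x 2.59 y 12.98 z 0.13 rx 0.0002 ry -0.0066 rz -0.0001 | rows 3.2 t 2.28 F [ 0.5 -0.2 -0.3] w 0.0557 p [ 0.4988 -0.2294  0.2598]
 x 2.59 y 24.18 z 0.13 rx 0.0002 ry -0.0066 rz -0.0001 | rows 5.8 t 2.28 F [ 0.5 -0.2 -0.3] w 0.0557 p [ 0.4988 -0.2294  0.2598]
```

```bash
cat > rk.py <<'E'
from h import *
np.set_printoptions(precision=4,suppress=True)
im,d,E,W=grab('wrist','w2.png')
h=cv2.cvtColor(im,cv2.COLOR_RGB2HSV)
m=(W[...,2]>.084)&(W[...,2]<.095)&(h[...,0]>115)&(h[...,0]<155)&(h[...,1]>50)&(abs(W[...,0]-.52)<.04)
n,l,s,c=cv2.connectedComponentsWithStats(m.astype(np.uint8))
for i in range(1,n):
    if s[i,4]>40: 
        P=W[l==i]; print(s[i,4],c[i],P.mean(0),(P.min(0)+P.max(0))/2)
print(bot.observe()['position'])
E
python3 rk.py
```

```text
357 [356.0952 130.1401] [ 0.5231 -0.1622  0.0885] [ 0.5231 -0.1624  0.0879]
339 [355.6962 154.5221] [ 0.5234 -0.1802  0.0886] [ 0.5233 -0.1803  0.0877]
291 [354.     272.1615] [ 0.5256 -0.2749  0.0883] [ 0.5257 -0.2753  0.0875]
285 [353.8912 292.4526] [ 0.5263 -0.2928  0.0882] [ 0.5265 -0.2932  0.0874]
[ 0.4989 -0.2293  0.2598]
```

Call:
{"fn": "arm_command", "kwargs": {
  "moves": [
    {"rx":0,"ry":-0.007,"rz":0,"x":2.6,"y":3,"z":0.15,"gripper":0.3},
    {"rx":0,"ry":-0.007,"rz":0,"x":2.6,"y":7,"z":0.15,"gripper":0.3},
    {"rx":0,"ry":-0.007,"rz":0,"x":2.6,"y":11,"z":0.15,"gripper":0.3},
    {"rx":0,"ry":-0.007,"rz":0,"x":2.6,"y":13,"z":0.15,"gripper":0.3},
    {"rx":0,"ry":-0.007,"rz":0,"x":2.6,"y":13,"z":0.15,"gripper":0.3}
  ]
}}

```text
clock: 2.75
position: [0.5229, -0.2261, 0.1257]
tool_rot: [-1.568, 0.006, 0.026]
force: [0.9, 0.5, -0.3]
grip_width: 0.0554
```

```bash
python3 -c "
from h import *
plan([.5246,-.2275,.018],Rt(0.024))"
```

```text
x 0.23 y 10.77 z -0.17 rx -0.0027 ry 0.0018 rz -0.0059 | rows 2.6 t 2.75 F [ 0.9  0.5 -0.3] w 0.0554 p [ 0.5229 -0.2261  0.1257]
```

Call:
{"fn": "arm_command", "kwargs": {
  "moves": [
    {"rx":0,"ry":0,"rz":0,"x":0,"y":3,"z":0,"gripper":0.3},
    {"rx":0,"ry":0,"rz":0,"x":0,"y":6,"z":0,"gripper":0.3},
    {"rx":0,"ry":0,"rz":0,"x":0,"y":8.5,"z":0,"gripper":0.3},
    {"rx":0,"ry":0,"rz":0,"x":0,"y":10,"z":0,"gripper":0.3},
    {"rx":0,"ry":0,"rz":0,"x":0,"y":10.5,"z":0,"gripper":0.3}
  ]
}}

```text
clock: 3.17
position: [0.525, -0.2268, 0.0241]
tool_rot: [-1.57, 0.001, 0.025]
force: [-0.6, 0.8, -1.0]
grip_width: 0.0557
```

Call:
{"fn": "arm_command", "kwargs": {
  "moves": [
    {"rx":0,"ry":0,"rz":0,"x":0,"y":0,"z":0,"gripper":0.3},
    {"rx":0,"ry":0,"rz":0,"x":0,"y":0,"z":0,"gripper":0.3}
  ]
}}

```text
clock: 3.33
position: [0.5261, -0.227, 0.0263]
tool_rot: [-1.571, -0.002, 0.026]
force: [0.8, 0.6, 0.4]
grip_width: 0.0555
```

```bash
python3 -c "
from h import *
plan([.5246,-.2275,.018],Rt(0.024))"; python3 rk.py
```

```text
x -0.15 y 0.83 z -0.04 rx 0.0007 ry 0.0015 rz 0.0015 | rows 0.2 t 3.33 F [0.8 0.6 0.4] w 0.0555 p [ 0.5261 -0.227   0.0263]
5186 [316.0118 140.8049] [ 0.5232 -0.1621  0.0885] [ 0.5232 -0.1623  0.0885]
4581 [316.3593 228.1386] [ 0.5237 -0.1795  0.0884] [ 0.5236 -0.1801  0.0875]
[ 0.5262 -0.227   0.0265]
```

View pics/w2.png

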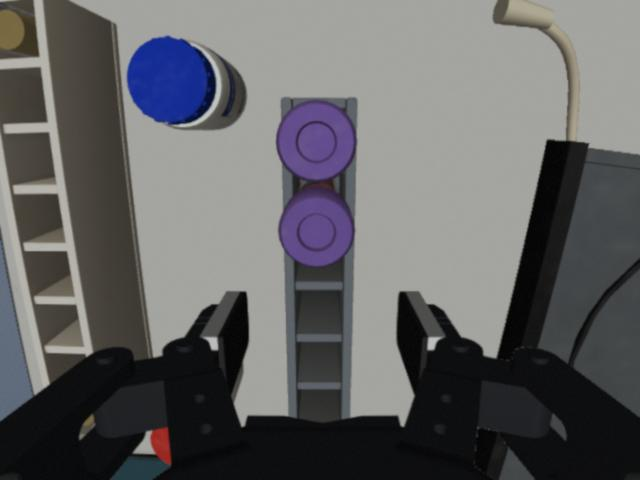

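Call:
{"fn": "arm_command", "kwargs": {
  "moves": [
    {"rx":0,"ry":0,"rz":0,"x":-0.1,"y":0.8,"z":0,"gripper":0.3},
    {"rx":0,"ry":0,"rz":0,"x":-0.1,"y":0.8,"z":0,"gripper":0.0},
    {"rx":0,"ry":0,"rz":0,"x":-0.1,"y":0.8,"z":0,"gripper":-0.3},
    {"rx":0,"ry":0,"rz":0,"x":-0.1,"y":0.8,"z":0,"gripper":-1},
    {"rx":0,"ry":0,"rz":0,"x":-0.1,"y":0.8,"z":0,"gripper":-1}
  ],
  "squeeze": 45
}}

```text
clock: 3.8
position: [0.5244, -0.2266, 0.0172]
tool_rot: [-1.571, -0.0, 0.026]
force: [-0.4, 0.0, 4.4]
grip_width: 0.022
```

Call:
{"fn": "arm_command", "kwargs": {
  "moves": [
    {"rx":0,"ry":0,"rz":0,"x":0,"y":0,"z":0,"gripper":-1},
    {"rx":0,"ry":0,"rz":0,"x":0,"y":0,"z":0,"gripper":-1},
    {"rx":0,"ry":0,"rz":0,"x":0,"y":0,"z":0,"gripper":-1}
  ]
}}

```text
clock: 4.05
position: [0.5244, -0.2266, 0.0172]
tool_rot: [-1.571, -0.0, 0.026]
force: [-1.3, 0.7, 5.8]
grip_width: 0.0216
```

```bash
python3 -c "
from h import *
plan([.5246,-.2275,.018],Rt(0.024))"; python3 rk.py
```

```text
x 0.01 y -0.08 z -0.09 rx 0.0002 ry 0.0019 rz 0.0003 | rows 0.0 t 4.05 F [-1.3  0.7  5.8] w 0.0216 p [ 0.5244 -0.2266  0.0172]
6503 [324.1718 143.3446] [ 0.5232 -0.1619  0.0886] [ 0.5232 -0.1622  0.0884]
5676 [324.1168 240.7364] [ 0.5236 -0.1793  0.0884] [ 0.5236 -0.18    0.0876]
[ 0.5245 -0.2267  0.0172]
```

View pics/w2.png

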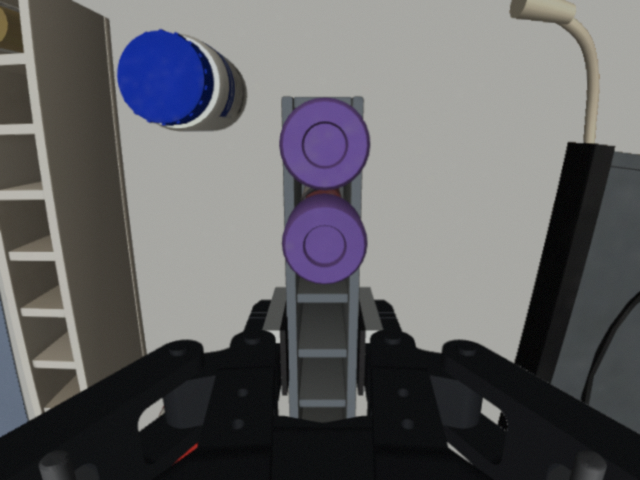

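Call:
{"fn": "arm_command", "kwargs": {
  "moves": [
    {"rx":0,"ry":0,"rz":0,"x":0,"y":-2,"z":0,"gripper":-1},
    {"rx":0,"ry":0,"rz":0,"x":0,"y":-5,"z":0,"gripper":-1},
    {"rx":0,"ry":0,"rz":0,"x":0,"y":-9,"z":0,"gripper":-1},
    {"rx":0,"ry":0,"rz":0,"x":0,"y":-13,"z":0,"gripper":-1},
    {"rx":0,"ry":0,"rz":0,"x":0,"y":-17,"z":0,"gripper":-1}
  ]
}}

```text
clock: 4.52
position: [0.5238, -0.2263, 0.1886]
tool_rot: [-1.57, 0.0, 0.026]
force: [0.9, -1.8, -0.6]
grip_width: 0.0213
```

```bash
python3 -c "
from h import *
plan([.47,.08,.36],Rt(-.1))"
```

```text
x -4.58 y -17.12 z 30.77 rx -0.0005 ry 0.1263 rz -0.0005 | rows 8.5 t 4.52 F [ 0.9 -1.8 -0.6] w 0.0213 p [ 0.5238 -0.2263  0.1886]
```

Call:
{"fn": "arm_command", "kwargs": {
  "moves": [
    {"rx":0,"ry":0.02,"rz":0,"x":-0.5,"y":-3,"z":2,"gripper":-1},
    {"rx":0,"ry":0.04,"rz":0,"x":-1,"y":-6,"z":4.5,"gripper":-1},
    {"rx":0,"ry":0.06,"rz":0,"x":-2,"y":-9,"z":7,"gripper":-1},
    {"rx":0,"ry":0.08,"rz":0,"x":-2.5,"y":-12,"z":10,"gripper":-1},
    {"rx":0,"ry":0.1,"rz":0,"x":-3,"y":-14,"z":13,"gripper":-1}
  ]
}}

```text
clock: 4.93
position: [0.4905, -0.0965, 0.3293]
tool_rot: [-1.571, -0.002, -0.076]
force: [1.5, 0.7, -0.0]
grip_width: 0.0215
```

Call:
{"fn": "arm_command", "kwargs": {
  "moves": [
    {"rx":0,"ry":0.01,"rz":0,"x":-0.5,"y":-1.5,"z":3.5,"gripper":-1},
    {"rx":0,"ry":0.02,"rz":0,"x":-1,"y":-3,"z":7,"gripper":-1},
    {"rx":0,"ry":0.02,"rz":0,"x":-1,"y":-3,"z":11,"gripper":-1},
    {"rx":0,"ry":0.02,"rz":0,"x":0,"y":-3,"z":14.5,"gripper":-1},
    {"rx":0,"ry":0.02,"rz":0,"x":0,"y":-3,"z":17,"gripper":-1}
  ]
}}

```text
clock: 5.35
position: [0.504, 0.0753, 0.3573]
tool_rot: [-1.57, -0.001, -0.092]
force: [0.9, -0.1, -0.6]
grip_width: 0.0215
```

Call:
{"fn": "arm_command", "kwargs": {
  "moves": [
    {"rx":0,"ry":0,"rz":0,"x":0,"y":0,"z":0,"gripper":-1},
    {"rx":0,"ry":0,"rz":0,"x":0,"y":0,"z":0,"gripper":-1}
  ]
}}

```text
clock: 5.52
position: [0.5032, 0.0735, 0.3567]
tool_rot: [-1.571, 0.0, -0.091]
force: [-1.0, -0.2, -1.1]
grip_width: 0.0214
```

Run:
```python
from h import *
np.set_printoptions(precision=4,suppress=True)
plan([.47,.08,.36],Rt(-.1))
im,d,E,W=grab('wrist','w3.png'); np.savez('w3.npz',im=im,d=d,E=E,W=W)
for o in('knob','keeper','bar','cradle','mixer'):
  for q in bot.masks_of(o,'wrist')[:2]: print(o,q['p'],q['box'],np.nanmedian(W[q['mask']],0))
```

```text
x -3.37 y -0.33 z 0.34 rx -0.0002 ry 0.0088 rz -0.0004 | rows 0.8 t 5.52 F [-1.  -0.2 -1.1] w 0.0214 p [0.5032 0.0735 0.3567]
knob 0.59 [409.5, 89.8, 611.0, 134.8] [0.6185 0.1426 0.2373]
keeper 0.76 [341.3, 70.6, 612.8, 293.7] [0.5709 0.1322 0.1805]
bar 0.83 [342.2, 73.6, 611.7, 141.4] [0.6123 0.1445 0.2263]
cradle 0.56 [338.8, 71.0, 611.2, 292.6] [0.5709 0.1323 0.1804]
mixer 0.66 [310.0, 29.2, 611.6, 294.1] [0.5655 0.1434 0.1588]
mixer 0.35 [274.1, 176.6, 361.4, 302.6] [0.5066 0.1193 0.4278]
```

View pics/w3.png

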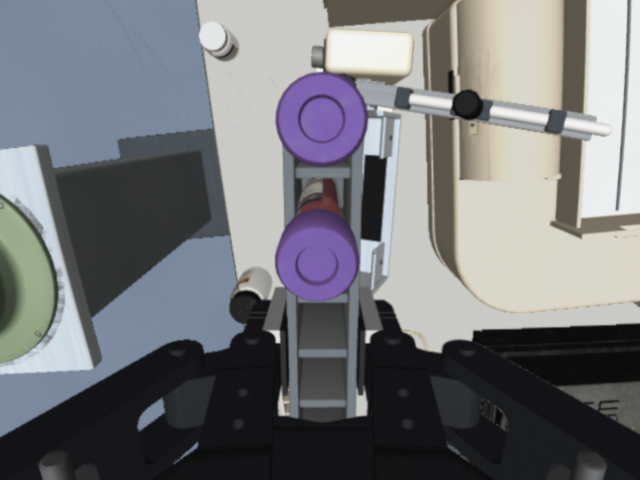

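Call:
{"fn": "arm_command", "kwargs": {
  "moves": [
    {"rx":0,"ry":0.0,"rz":0,"x":-3,"y":0,"z":0.5,"gripper":-1},
    {"rx":0,"ry":0,"rz":0,"x":-7,"y":0,"z":1,"gripper":-1},
    {"rx":0,"ry":0,"rz":0,"x":-10,"y":0,"z":1,"gripper":-1},
    {"rx":0,"ry":0,"rz":0,"x":-10,"y":0,"z":1,"gripper":-1},
    {"rx":0,"ry":0,"rz":0,"x":-10,"y":0,"z":1,"gripper":-1}
  ]
}}

```text
clock: 6.23
position: [0.4043, 0.091, 0.3575]
tool_rot: [-1.572, -0.002, -0.095]
force: [0.4, 0.2, -0.6]
grip_width: 0.0217
```

Run:
```python
from h import *
np.set_printoptions(precision=4,suppress=True)
plan([.40,.08,.36],Rt(-.1))
im,d,E,W=grab('wrist','w4.png'); np.savez('w4.npz',im=im,d=d,E=E,W=W)
for o in('knob','keeper','bar','cradle','mixer'):
  for q in bot.masks_of(o,'wrist')[:2]: print(o,q['p'],q['box'],np.nanmedian(W[q['mask']],0))
```

```text
x -0.32 y -0.25 z -1.14 rx 0.0010 ry 0.0055 rz 0.0019 | rows 0.3 t 6.23 F [ 0.4  0.2 -0.6] w 0.0217 p [0.4043 0.091  0.3575]
keeper 0.89 [417.7, 84.8, 637.6, 343.1] [0.5515 0.1019 0.1256]
keeper 0.68 [283.0, 98.4, 366.0, 423.2] [0.4031 0.0911 0.3844]
bar 0.97 [455.6, 85.3, 640.0, 141.6] [0.578  0.1551 0.2022]
cradle 0.9 [416.3, 85.5, 640.0, 340.9] [0.5514 0.1007 0.1257]
cradle 0.53 [359.1, 396.9, 368.4, 414.3] [ 0.4295 -0.1981  0.0384]
mixer 0.81 [384.4, 45.6, 640.0, 343.7] [0.5368 0.1164 0.0843]
```

View pics/w4.png

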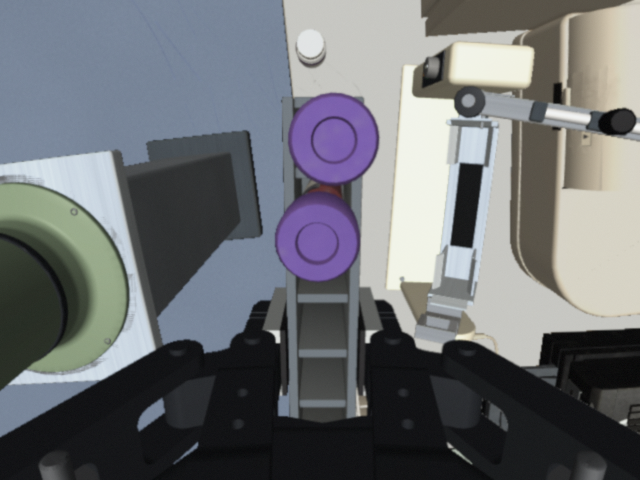

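```bash
cat > fit.py <<'E'
from h import *
from scipy.optimize import least_squares
np.set_printoptions(precision=4,suppress=True)
th=0.42
def seatT(x,y,yaw):
    M=np.eye(4); M[:3,:3]=R.from_euler('z',yaw).as_matrix(); M[:3,3]=[x,y,0.125]
    C=np.eye(4); C[:3,:3]=R.from_euler('y',-th).as_matrix()   # z leans to -x
    S=np.eye(4); S[2,3]=-.05
    return M@C@S
if __name__=='__main__':
    for f in('w4','w3'):
        z=np.load(f+'.npz'); W=z['W'].reshape(-1,3); W=W[np.isfinite(W[:,0])]
        m=(abs(W[:,0]-.54)<.12)&(abs(W[:,1]-.1)<.17)&(W[:,2]<.28); P=W[m]
        # housing top
        h=P[(abs(P[:,2]-.159)<.004)&(P[:,1]>.19)&(P[:,0]<.6)]; 
        if len(h): print(f,'housing',len(h),h[:,2].mean(),cv2.minAreaRect((h[:,:2]*1000).astype(np.float32)))
        ft=P[(abs(P[:,2]-.012)<.004)]
        if len(ft)>20: 
            # front edge line: min x per y bin
            b=np.arange(-.03,.24,.01); e=[]
            for q in b:
                s=ft[abs(ft[:,1]-q)<.005]
                if len(s)>5: e.append((q,np.percentile(s[:,0],2)))
            e=np.array(e); print(np.polyfit(e[:,0],e[:,1],1)); print(e.T)
E
python3 fit.py
```

```text
w4 housing 2723 0.15892387961940863 ((557.5433349609375, 215.4773712158203), (57.05414581298828, 80.66267395019531), 85.65782165527344)
[0.1261 0.4808]
[[-0.03   -0.02   -0.01    0.      0.01    0.02    0.03    0.04    0.05
   0.06    0.07    0.08    0.09    0.1     0.11    0.12    0.13    0.14
   0.15    0.16    0.17    0.18    0.19    0.2     0.21    0.22  ]
 [ 0.4767  0.4777  0.4794  0.4806  0.4824  0.4833  0.4847  0.4864  0.4873
   0.4887  0.4902  0.4913  0.4926  0.493   0.4942  0.4956  0.4967  0.4985
   0.4995  0.5012  0.5026  0.5038  0.5044  0.5057  0.5074  0.5085]]
w3 housing 2559 0.15895194233341586 ((551.4874877929688, 203.2580108642578), (26.493003845214844, 70.78131103515625), 89.90055084228516)
[0.539  0.4556]
[[-0.03    0.15    0.16    0.21  ]
 [ 0.4207  0.5846  0.5742  0.5072]]
```

```bash
cat > fit2.py <<'E'
from fit import *
yaw=-.1254
x0,y0=.493+.046*np.cos(yaw),.1
z=np.load('w4.npz'); W=z['W'].reshape(-1,3); W=W[np.isfinite(W[:,0])]
T=np.linalg.inv(seatT(x0,y0,yaw)); P=W@T[:3,:3].T+T[:3,3]
P=P[(abs(P[:,0])<.06)&(abs(P[:,1])<.13)&(P[:,2]>-.02)&(P[:,2]<.15)]
f=P[(abs(P[:,1])<.04)&(abs(P[:,2])<.015)]
print('floor z',np.percentile(f[:,2],[10,50,90]),'x',np.percentile(f[:,0],[1,5,50,95,99]),'y slope',np.polyfit(f[:,1],f[:,2],1),np.polyfit(f[:,0],f[:,2],1))
import sys
im=np.full((500,800,3),255,np.uint8)
for p in P:
    u=int(400+p[1]*2800); v=int(250-p[0]*2800); 
    if 0<=u<800 and 0<=v<500: im[v,u]=cv2.applyColorMap(np.uint8([[np.clip(p[2]*2000,0,255)]]),cv2.COLORMAP_JET)[0,0]
cv2.imwrite('pics/crad.png',im)
for nm,sel in(('floor',abs(P[:,2])<.004),('w15-33',(P[:,2]>.012)&(P[:,2]<.033))):
  for lo,hi in((-.08,-.045),(-.04,.04),(.045,.08)):
    q=P[sel&(P[:,1]>lo)&(P[:,1]<hi)]; hh,e=np.histogram(q[:,0],np.arange(-.04,.041,.002)); print(nm,lo,hi,dict((round(float(a)*1000),int(b)) for a,b in zip(e,hh) if b))
sel=(P[:,2]>.037)&(P[:,2]<.06)&(abs(P[:,0])<.012)
q=P[sel]; hh,e=np.histogram(q[:,1],np.arange(-.12,.12,.002)); print('ends',dict((round(float(a)*1000),int(b)) for a,b in zip(e,hh) if b))
E
python3 fit2.py
```

```text
floor z [-0.0009  0.0003  0.0015] x [-0.0206 -0.018   0.001   0.0207  0.0222] y slope [-0.0004  0.0004] [-0.0116  0.0004]
floor -0.08 -0.045 {-24: 1, -22: 51, -20: 56, -18: 57, -16: 52, -14: 62, -12: 56, -10: 60, -8: 58, -6: 62, -4: 60, -2: 59, 0: 61, 2: 57, 4: 60, 6: 62, 8: 60, 10: 62, 12: 61, 14: 55, 16: 61, 18: 62, 20: 65, 22: 7}
floor -0.04 0.04 {-22: 61, -20: 87, -18: 96, -16: 98, -14: 136, -12: 150, -10: 145, -8: 154, -6: 151, -4: 157, -2: 151, 0: 155, 2: 156, 4: 156, 6: 156, 8: 159, 10: 155, 12: 117, 14: 99, 16: 99, 18: 107, 20: 165, 22: 45}
floor 0.045 0.08 {-14: 7, -12: 10, -10: 11, -8: 10, -6: 10, -4: 10, -2: 10, 0: 10, 2: 10, 4: 8, 6: 9, 8: 12, 10: 11, 12: 4, 20: 8, 22: 1}
w15-33 -0.08 -0.045 {-18: 1, -16: 11, -14: 10, 12: 3, 14: 11, 16: 3}
w15-33 -0.04 0.04 {-14: 63}
w15-33 0.045 0.08 {-14: 13, -12: 2, -10: 2, -8: 2, -6: 2, -4: 2, -2: 1, 20: 1, 22: 2}
ends {-114: 171, -112: 33, 48: 14, 50: 5, 56: 1, 78: 3, 80: 15}
```

View pics/crad.png

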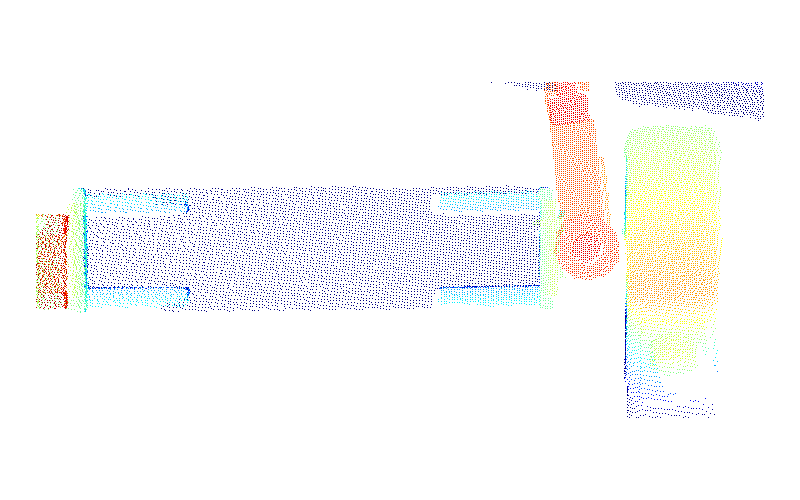

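```bash
cat > fit3.py <<'E'
from fit import *
yaw=-.1254
T0=seatT(.493+.046*np.cos(yaw),.1,yaw); o=(T0@np.array([0.000,-.031,0,1]))[:3]-(T0@np.array([0,0,0,1.]))[:3]
x0,y0=T0[0,3]*0+.493+.046*np.cos(yaw)+o[0],.1+o[1]
print(x0,y0)
z=np.load('w4.npz'); W=z['W'].reshape(-1,3); W=W[np.isfinite(W[:,0])]
T=np.linalg.inv(seatT(x0,y0,yaw)); P=W@T[:3,:3].T+T[:3,3]
P=P[(abs(P[:,0])<.15)&(abs(P[:,1])<.15)&(P[:,2]>-.02)&(P[:,2]<.2)]
f=P[(abs(P[:,2])<.003)&(abs(P[:,0])<.01)]; print('floor y',np.percentile(f[:,1],[0.2,1,99,99.8]))
for s in(-1,1):
  for zz in(.02,.04,.055,.066):
    q=P[(abs(P[:,2]-zz)<.006)&(abs(P[:,0])<.012)&(P[:,1]*s>.07)&(P[:,1]*s<.09)]
    if len(q): print('end',s,zz,len(q),np.percentile(q[:,1],[2,50,98]))
  for lo,hi in((-.08,-.045),(.045,.08)):
    q=P[(P[:,2]>.005)&(P[:,2]<.034)&(P[:,1]>lo)&(P[:,1]<hi)&(P[:,0]*s>.010)&(P[:,0]*s<.02)]
    if len(q): print('wall x',s,lo,len(q),np.percentile(q[:,0],[2,50,98]))
# floor edges in x per y
f=P[(abs(P[:,2])<.003)]
for yy in(-.06,-.03,0,.03):
    q=f[abs(f[:,1]-yy)<.01]; print('edge',yy,q[:,0].min(),q[:,0].max(),np.median(q[:,2]))
k=P[(abs(P[:,1]+.0945)<.012)&(P[:,2]>.09)]; print('keeper',len(k),k.min(0),k.max(0),np.percentile(k[:,2],[5,50,95]))
# bar & knob
b=P[(P[:,2]>.09)&(P[:,1]>.05)&(P[:,1]<.115)&(P[:,0]>.01)]
tp=b[b[:,2]>.09]
hist,e=np.histogram(b[:,2],np.arange(.09,.16,.003)); print(dict((round(float(a)*1000),int(c)) for a,c in zip(e,hist)))
kn=b[b[:,2]>.128]; print('knob',len(kn),kn.min(0),kn.max(0))
top=kn[kn[:,2]>np.percentile(kn[:,2],95)-.006]; print(top.min(0),top.max(0),len(top))
im=np.full((600,500,3),255,np.uint8)
for p in b:
    u=int(250+(p[1]-.08)*3500); v=int(560-p[0]*3500)
    if 0<=u<500 and 0<=v<600: im[v,u]=cv2.applyColorMap(np.uint8([[np.clip((p[2]-.09)*3600,0,255)]]),cv2.COLORMAP_JET)[0,0]
cv2.imwrite('pics/bar.png',im)
E
python3 fit3.py
```

```text
0.5347615753497345 0.06924342074319374
floor y [-0.0813 -0.0803  0.0794  0.0806]
end -1 0.02 89 [-0.0819 -0.0813 -0.0806]
end -1 0.04 99 [-0.0819 -0.0813 -0.0806]
end -1 0.055 119 [-0.082  -0.0813 -0.0806]
end -1 0.066 242 [-0.0874 -0.0836 -0.0812]
wall x -1 -0.08 90 [-0.0137 -0.0135 -0.0133]
wall x -1 0.045 114 [-0.0136 -0.0131 -0.0127]
end 1 0.02 6 [0.0807 0.0808 0.0808]
end 1 0.04 9 [0.0809 0.0809 0.081 ]
end 1 0.055 21 [0.0808 0.081  0.0851]
end 1 0.066 243 [0.0803 0.0842 0.0891]
wall x 1 -0.08 9 [0.0134 0.0161 0.0163]
edge -0.06 -0.02169607330824863 0.1363088717189993 0.00019511089180734853
edge -0.03 -0.022042976759703903 0.13800960926469164 0.00030002831634778904
edge 0 -0.021560482388589652 0.138203549988839 0.00041765145419375704
edge 0.03 -0.021241968648944343 0.13613180188313656 0.000294526978032672
keeper 974 [-0.0211 -0.102   0.0927] [ 0.0127 -0.0874  0.123 ] [0.0971 0.1194 0.1218]
{90: 10, 93: 44, 96: 26, 99: 1273, 102: 511, 105: 69, 108: 375, 111: 676, 114: 59, 117: 1, 120: 20, 123: 23, 126: 20, 129: 24, 132: 24, 135: 18, 138: 30, 141: 51, 144: 289, 147: 333, 150: 0, 153: 0, 156: 0}
knob 777 [0.0883 0.0779 0.128 ] [0.1057 0.0944 0.1497]
[0.0883 0.0779 0.1426] [0.1057 0.0944 0.1497] 660
```

View pics/bar.png

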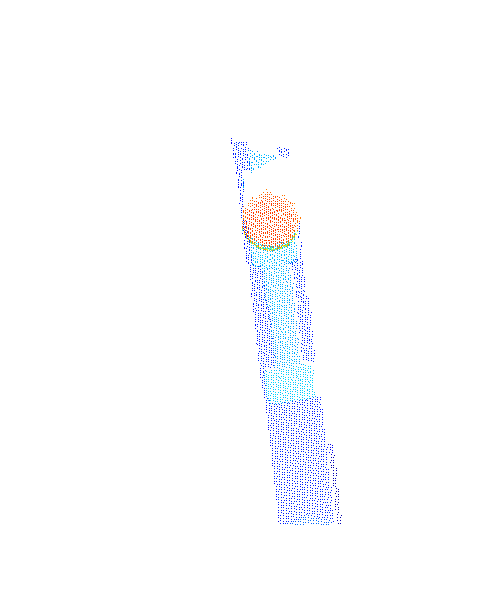

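```bash
cat > go.py <<'E'
from fit import *
YAW=-.1254; S=seatT(.5348,.0692,YAW)
RS=np.c_[S[:3,0],-S[:3,2],S[:3,1]]  # tool x=cx, y=-cz, z=cy
def seat(p): return (S@np.r_[p,1])[:3]
def meas():
    T=np.linalg.inv(S)@toolT(); print('tool in seat mm',T[:3,3]*1000,'rotvec',R.from_matrix(RS.T@S[:3,:3]@T[:3,:3]).as_rotvec())
E
python3 - <<'E'
from go import *
z=np.load('w4.npz'); W=z['W']; im=z['im']; h=cv2.cvtColor(im,cv2.COLOR_RGB2HSV)
E=z['E']; M=np.array(bot.camera_model('wrist')['mount']); Ti=M@np.linalg.inv(E)
m=(h[...,0]>115)&(h[...,0]<155)&(h[...,1]>50)
P=W[m]@Ti[:3,:3].T+Ti[:3,3]; P=P[(abs(P[:,0])<.03)&(P[:,1]<-.066)&(P[:,1]>-.08)]
for lo,hi in((.038,.0565),(.0565,.08)):
    q=P[(P[:,2]>lo)&(P[:,2]<hi)]; print(len(q),q.mean(0),(q.min(0)+q.max(0))/2)
meas()
plan(seat([0,.0009,.0172+.12]),RS,'pre')
plan(seat([0,.0009,.0172+.12])+[-.08,0,.0],RS,'prepre')
E
```

```text
5817 [-0.0009 -0.0714  0.0479] [-0.001 -0.07   0.047]
6547 [ 0.0018 -0.0715  0.0655] [ 0.0018 -0.0713  0.0654]
tool in seat mm [-25.4175   5.7607 314.9183] rotvec [ 0.0069 -0.0304  0.4208]
pre x 9.56 y 15.18 z -0.79 rx -0.0069 ry 0.0304 rz -0.4208 | rows 4.3 t 6.53 F [-1.2  0.4 -1.6] w 0.0214 p [0.4053 0.0913 0.3565]
prepre x 1.60 y 15.19 z -1.54 rx -0.0069 ry 0.0304 rz -0.4208 | rows 3.7 t 6.53 F [-1.2  0.4 -1.6] w 0.0214 p [0.4053 0.0913 0.3565]
```

Call:
{"fn": "arm_command", "kwargs": {
  "moves": [
    {"rx":-0.002,"ry":0.008,"rz":-0.1,"x":1,"y":0.5,"z":-0.1,"gripper":-1},
    {"rx":-0.003,"ry":0.015,"rz":-0.21,"x":3,"y":2,"z":-0.3,"gripper":-1},
    {"rx":-0.005,"ry":0.023,"rz":-0.32,"x":5,"y":4.5,"z":-0.5,"gripper":-1},
    {"rx":-0.007,"ry":0.03,"rz":-0.42,"x":7,"y":7.5,"z":-0.7,"gripper":-1},
    {"rx":-0.007,"ry":0.03,"rz":-0.421,"x":8,"y":9.5,"z":-0.8,"gripper":-1}
  ]
}}

```text
clock: 6.95
position: [0.4836, 0.0766, 0.2615]
tool_rot: [-1.57, -0.426, -0.123]
force: [3.5, -0.7, 0.3]
grip_width: 0.0218
```

Call:
{"fn": "arm_command", "kwargs": {
  "moves": [
    {"rx":0,"ry":0,"rz":0,"x":0,"y":0,"z":0,"gripper":-1},
    {"rx":0,"ry":0,"rz":0,"x":0,"y":0,"z":0,"gripper":-1}
  ]
}}

```text
clock: 7.12
position: [0.4832, 0.0762, 0.261]
tool_rot: [-1.572, -0.417, -0.124]
force: [-0.3, 1.1, -0.6]
grip_width: 0.0218
```

Run:
```python
from go import *
meas()
plan(seat([0,.0006,.0172+.12]),RS,'pre')
plan(seat([0,.0006,.0172+.065]),RS,'pre')
```

```text
tool in seat mm [  7.9074   0.4583 195.4398] rotvec [-0.0005 -0.0015  0.0034]
pre x -0.77 y 5.83 z 0.02 rx 0.0005 ry 0.0015 rz -0.0034 | rows 1.4 t 7.12 F [-0.3  1.1 -0.6] w 0.0218 p [0.4832 0.0762 0.261 ]
pre x -0.75 y 11.33 z 0.02 rx 0.0005 ry 0.0015 rz -0.0034 | rows 2.7 t 7.12 F [-0.3  1.1 -0.6] w 0.0218 p [0.4832 0.0762 0.261 ]
```

Call:
{"fn": "arm_command", "kwargs": {
  "moves": [
    {"rx":0,"ry":0.001,"rz":-0.003,"x":-0.4,"y":2,"z":0,"gripper":-1},
    {"rx":0,"ry":0.001,"rz":-0.003,"x":-0.8,"y":5,"z":0,"gripper":-1},
    {"rx":0,"ry":0.001,"rz":-0.003,"x":-0.8,"y":7.5,"z":0,"gripper":-1},
    {"rx":0,"ry":0.001,"rz":-0.003,"x":-0.8,"y":9,"z":0,"gripper":-1},
    {"rx":0,"ry":0.001,"rz":-0.003,"x":-0.8,"y":9.2,"z":0,"gripper":-1}
  ]
}}

```text
clock: 7.53
position: [0.5147, 0.0717, 0.174]
tool_rot: [-1.572, -0.423, -0.127]
force: [-0.9, -1.1, -2.2]
grip_width: 0.0212
```

Call:
{"fn": "arm_command", "kwargs": {
  "moves": [
    {"rx":0,"ry":0,"rz":0,"x":0,"y":0,"z":0,"gripper":-1},
    {"rx":0,"ry":0,"rz":0,"x":0,"y":0,"z":0,"gripper":-1}
  ]
}}

```text
clock: 7.7
position: [0.5144, 0.0723, 0.1763]
tool_rot: [-1.571, -0.426, -0.126]
force: [-0.5, 0.7, -0.7]
grip_width: 0.0213
```

Run:
```python
from go import *
meas()
plan(seat([0,.0006,.0172]),RS,'down')
im,d,E,W=grab('wrist','w5.png'); np.savez('w5.npz',im=im,d=d,E=E,W=W)
im,d,E,W=grab('scene','s5.png')
cv2.imwrite('pics/s5c.png',cv2.resize(im[150:350,170:400,::-1],None,fx=3,fy=3,interpolation=cv2.INTER_CUBIC))
```

```text
tool in seat mm [  2.1289   0.4869 105.2707] rotvec [-0.0004  0.0008 -0.0057]
down x -0.26 y 8.81 z 0.01 rx 0.0004 ry -0.0008 rz 0.0057 | rows 2.1 t 7.70 F [-0.5  0.7 -0.7] w 0.0213 p [0.5144 0.0723 0.1763]
```

View pics/w5.png

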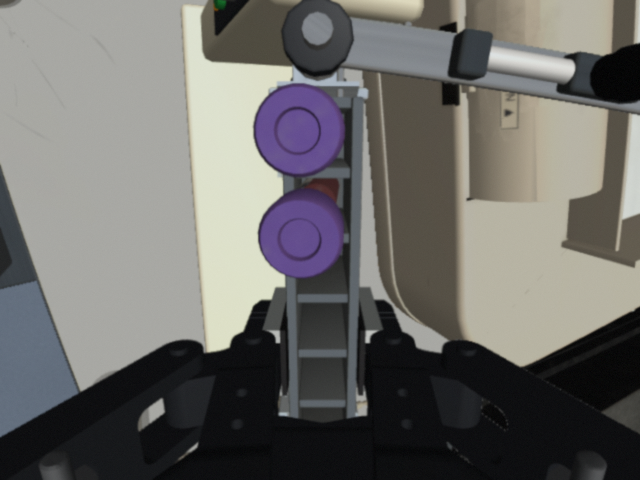

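View pics/s5c.png

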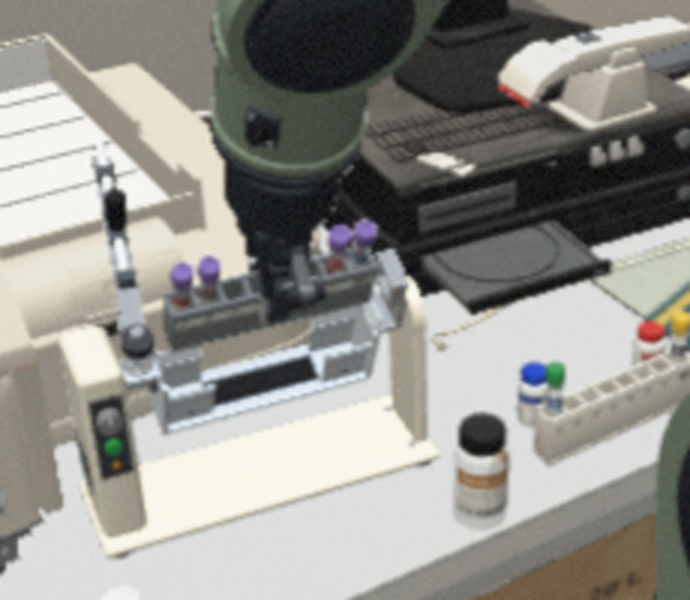

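Call:
{"fn": "arm_command", "kwargs": {
  "moves": [
    {"rx":0,"ry":-0.001,"rz":0.006,"x":-0.2,"y":1,"z":0,"gripper":-1},
    {"rx":0,"ry":-0.001,"rz":0.006,"x":-0.2,"y":2.5,"z":0,"gripper":-1},
    {"rx":0,"ry":-0.001,"rz":0.006,"x":-0.2,"y":3.5,"z":0,"gripper":-1},
    {"rx":0,"ry":-0.001,"rz":0.006,"x":-0.2,"y":3.5,"z":0,"gripper":-1},
    {"rx":0,"ry":-0.001,"rz":0.006,"x":-0.2,"y":3.5,"z":0,"gripper":-1}
  ]
}}

```text
clock: 8.22
position: [0.5263, 0.0706, 0.1426]
tool_rot: [-1.571, -0.418, -0.125]
force: [0.8, -0.5, -0.4]
grip_width: 0.0215
```

Run:
```python
from go import *
meas()
plan(seat([0,.0006,.0172]),RS,'down')
```

```text
tool in seat mm [-0.6539  0.3459 69.5395] rotvec [-0.0003 -0.0008  0.0015]
down x 0.07 y 5.23 z 0.03 rx 0.0003 ry 0.0008 rz -0.0015 | rows 1.3 t 8.22 F [ 0.8 -0.5 -0.4] w 0.0215 p [0.5263 0.0706 0.1426]
```

Aligned within 1 mm. Down, gently at the end.

Call:
{"fn": "arm_command", "kwargs": {
  "moves": [
    {"rx":0,"ry":0,"rz":0,"x":0.05,"y":1,"z":0,"gripper":-1},
    {"rx":0,"ry":0,"rz":0,"x":0.05,"y":2,"z":0,"gripper":-1},
    {"rx":0,"ry":0,"rz":0,"x":0.05,"y":3,"z":0,"gripper":-1},
    {"rx":0,"ry":0,"rz":0,"x":0.05,"y":3.8,"z":0,"gripper":-1},
    {"rx":0,"ry":0,"rz":0,"x":0.05,"y":4.5,"z":0,"gripper":-1}
  ]
}}

```text
clock: 8.63
position: [0.5454, 0.0683, 0.1019]
tool_rot: [-1.571, -0.42, -0.125]
force: [-0.4, -0.7, 0.0]
grip_width: 0.0216
```

Run:
```python
from go import *
meas()
plan(seat([0,.0006,.0172]),RS,'down')
```

```text
tool in seat mm [ 0.2419  0.4111 24.5403] rotvec [-0.     -0.0006  0.0004]
down x -0.02 y 0.73 z 0.02 rx 0.0000 ry 0.0006 rz -0.0004 | rows 0.2 t 8.63 F [-0.4 -0.7  0. ] w 0.0216 p [0.5454 0.0683 0.1019]
```

Call:
{"fn": "arm_command", "kwargs": {
  "moves": [
    {"rx":0,"ry":0,"rz":0,"x":0,"y":0.4,"z":0,"gripper":-1},
    {"rx":0,"ry":0,"rz":0,"x":0,"y":0.7,"z":0,"gripper":-1},
    {"rx":0,"ry":0,"rz":0,"x":0,"y":0.8,"z":0,"gripper":-1},
    {"rx":0,"ry":0,"rz":0,"x":0,"y":0.9,"z":0,"gripper":-1}
  ]
}}

```text
clock: 8.97
position: [0.5483, 0.0679, 0.0946]
tool_rot: [-1.571, -0.42, -0.124]
force: [-29.8, -0.6, 41.3]
grip_width: 0.0212
```

Run:
```python
from go import *
meas()
plan(seat([0,.0006,.0172]),RS,'down')
```

```text
tool in seat mm [-0.0552  0.4283 16.7411] rotvec [-0.0001 -0.001  -0.0004]
down x 0.01 y -0.05 z 0.02 rx 0.0001 ry 0.0010 rz 0.0004 | rows 0.0 t 8.97 F [-29.8  -0.6  41.3] w 0.0212 p [0.5483 0.0679 0.0946]
```

Call:
{"fn": "arm_command", "kwargs": {
  "moves": [
    {"rx":0,"ry":0,"rz":0,"x":0,"y":-0.15,"z":0,"gripper":-1},
    {"rx":0,"ry":0,"rz":0,"x":0,"y":-0.15,"z":0,"gripper":-0.3},
    {"rx":0,"ry":0,"rz":0,"x":0,"y":-0.15,"z":0,"gripper":0.1},
    {"rx":0,"ry":0,"rz":0,"x":0,"y":-0.15,"z":0,"gripper":0.1},
    {"rx":0,"ry":0,"rz":0,"x":0,"y":-0.15,"z":0,"gripper":0.1}
  ]
}}

```text
clock: 9.38
position: [0.548, 0.0678, 0.0943]
tool_rot: [-1.571, -0.418, -0.125]
force: [-0.2, -0.3, 0.0]
grip_width: 0.047
```

Run:
```python
from go import *
meas()
plan(seat([0,.0006,.0172]),RS,'down')
im,d,E,W=grab('wrist','w6.png'); np.savez('w6.npz',im=im,d=d,E=E,W=W)
T=np.linalg.inv(S); P=W@T[:3,:3].T+T[:3,3]
h=cv2.cvtColor(im,cv2.COLOR_RGB2HSV)
m=(h[...,0]>115)&(h[...,0]<155)&(h[...,1]>50)
for lo,hi in((.038,.057),(.057,.08)):
    q=P[m&(P[...,1]>lo)&(P[...,1]<hi)]; print(len(q),np.median(q,0))
```

```text
tool in seat mm [-0.4295  0.3089 16.5181] rotvec [-0.0002 -0.0008  0.0017]
down x 0.04 y -0.07 z 0.03 rx 0.0002 ry 0.0008 rz -0.0017 | rows 0.0 t 9.38 F [-0.2 -0.3  0. ] w 0.0470 p [0.548  0.0678 0.0943]
6228 [-0.0075  0.0492  0.0887]
6951 [-0.0078  0.0673  0.0887]
```

View pics/w6.png

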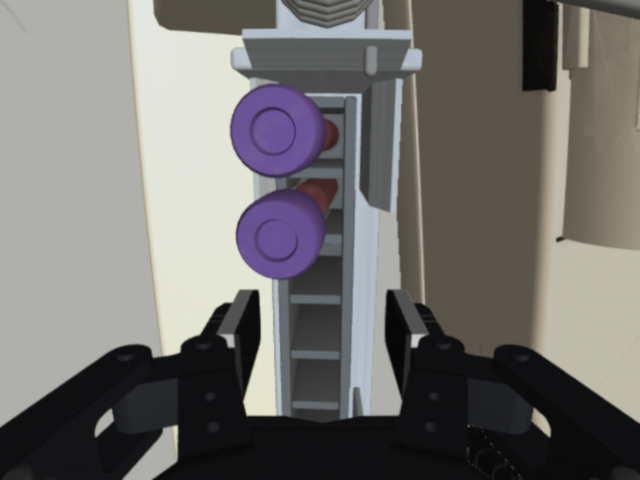

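Call:
{"fn": "arm_command", "kwargs": {
  "moves": [
    {"rx":0,"ry":0,"rz":0,"x":0,"y":-1.5,"z":0,"gripper":0.1},
    {"rx":0,"ry":0,"rz":0,"x":0,"y":-5,"z":0,"gripper":0.1},
    {"rx":0,"ry":0,"rz":0,"x":0,"y":-9,"z":0,"gripper":0.1},
    {"rx":0,"ry":0,"rz":0,"x":0,"y":-13,"z":0,"gripper":0.1},
    {"rx":0,"ry":0,"rz":0,"x":0,"y":-16,"z":0,"gripper":0.1}
  ]
}}

```text
clock: 9.85
position: [0.4846, 0.076, 0.2358]
tool_rot: [-1.572, -0.416, -0.123]
force: [0.4, -1.4, 0.8]
grip_width: 0.0468
```

Call:
{"fn": "arm_command", "kwargs": {
  "moves": [
    {"rx":0,"ry":0,"rz":0,"x":0,"y":-2,"z":0,"gripper":-0.1},
    {"rx":0,"ry":0,"rz":0,"x":0,"y":-2,"z":0,"gripper":-0.1},
    {"rx":0,"ry":0,"rz":0,"x":0,"y":-2,"z":0,"gripper":-0.1}
  ]
}}

```text
clock: 10.1
position: [0.4783, 0.0761, 0.2547]
tool_rot: [-1.571, -0.421, -0.126]
force: [-0.9, 0.1, -1.6]
grip_width: 0.0379
```

Run:
```python
from go import *
meas()
im,d,E,W=grab('wrist','w7.png'); np.savez('w7.npz',im=im,d=d,E=E,W=W)
T=np.linalg.inv(S); P=W@T[:3,:3].T+T[:3,3]
h=cv2.cvtColor(im,cv2.COLOR_RGB2HSV)
m=(h[...,0]>115)&(h[...,0]<155)&(h[...,1]>50)&(P[...,2]<.1)
for lo,hi in((.038,.057),(.057,.08),(-.057,-.038),(-.08,-.057)):
    q=P[m&(P[...,1]>lo)&(P[...,1]<hi)]; print(len(q),np.median(q,0))
q=P[(P[...,2]>.143)&(P[...,2]<.155)&(P[...,0]>.06)&(P[...,0]<.13)&(P[...,1]>.06)&(P[...,1]<.11)]
print('knob',len(q),q.min(0),q.max(0),(q.min(0)+q.max(0))/2)
q=P[(abs(P[...,2]-.04)<.006)&(abs(P[...,1])<.035)&(abs(P[...,0])<.015)]; print('racktop',len(q),np.median(q,0))
```

```text
tool in seat mm [  0.9232  -0.1686 191.6106] rotvec [-0.0008  0.0003 -0.0011]
577 [-0.0079  0.0486  0.0887]
602 [-0.0078  0.0672  0.0887]
543 [-0.0077 -0.0445  0.0886]
532 [-0.0085 -0.0634  0.0885]
knob 1094 [0.0879 0.0774 0.143 ] [0.1044 0.094  0.1498] [0.0961 0.0857 0.1464]
racktop 777 [-0.0064  0.0004  0.0449]
```

View pics/w7.png

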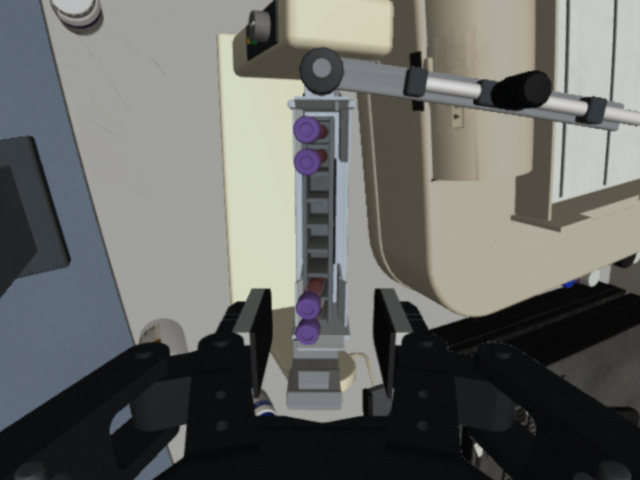

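```bash
cat >> go.py <<'E'
H=np.array([0,.098,.1075])
def bard(a): t=.12+a; return np.array([np.cos(t),-np.sin(t),0])
def knobp(a,b,dz=0.): return H+bard(a)*(.092+b)+np.array([0,0,.0255+dz])
def RK(a):
    # tool x perpendicular to bar; at a=1.45 equals RS: tool z = -bar dir
    z=-bard(a); y=np.array([0,0,-1.]); x=np.cross(y,z)
    return S[:3,:3]@np.c_[x,y,z]
def tk(a,b,dz=0.,up=0.): # tcp for knob grip
    return seat(knobp(a,b,dz)+np.array([0,0,up-bot.pinch_z]))
def knobmeas():
    T=np.linalg.inv(S)@toolT(); g=T[:3,3]+T[:3,1]*-bot.pinch_z
    v=g[:2]-H[:2]; print('grasp r mm %.1f  bar ang %.3f  dz %.1f'%(np.linalg.norm(v)*1000,np.arctan2(-v[1],v[0])-.12,(g[2]-H[2]-.0255)*1000),'toolyaw bar %.3f'%(np.arctan2(T[1,2],-T[0,2])-.12))
E
python3 - <<'E'
from go import *
print(bot.observe()['qpos'])
print('knob w',seat([.0965,.0857,.133]))
for f in('w7','w4','w3'):
    W=np.load(f+'.npz')['W']; 
    for x in(.6,.65,.7,.75):
        for y in (.05,.12,.19,.25):
            m=(abs(W[...,0]-x)<.025)&(abs(W[...,1]-y)<.03); 
            if m.sum()>20: print(f,x,y,round(float(np.nanpercentile(W[...,2][m],98)),3),end='; ')
    print()
print(RK(1.45)-RS)
plan(tk(0,.006,0,.09),RK(0),'pre')
E
```

```text
[ 0.1404  0.1341 -0.6138  2.2225  0.6246  0.5358 -1.0806]
knob w [0.5994 0.1474 0.2401]
w7 0.6 0.05 0.126; w7 0.6 0.12 0.255; w7 0.6 0.19 0.197; w7 0.65 0.05 0.132; w7 0.65 0.12 0.246; w7 0.65 0.19 0.176; w7 0.7 0.05 0.176; w7 0.7 0.12 0.252; w7 0.7 0.19 0.176; w7 0.75 0.05 0.182; w7 0.75 0.12 0.134; w7 0.75 0.19 0.134; 
w4 0.6 0.05 0.126; w4 0.6 0.12 0.255; w4 0.6 0.19 0.197; w4 0.6 0.25 0.164; w4 0.65 0.05 0.133; w4 0.65 0.12 0.216; w4 0.65 0.19 0.175; w4 0.65 0.25 0.175; w4 0.7 0.05 0.133; w4 0.75 0.25 0.06; 
w3 0.6 0.05 0.114; w3 0.6 0.12 0.255; w3 0.6 0.19 0.196; w3 0.6 0.25 0.126; w3 0.65 0.05 0.133; w3 0.65 0.12 0.248; w3 0.65 0.19 0.177; w3 0.65 0.25 0.176; w3 0.7 0.05 0.175; w3 0.7 0.12 0.253; w3 0.7 0.19 0.176; w3 0.7 0.25 0.176; w3 0.75 0.05 0.183; w3 0.75 0.12 0.134; w3 0.75 0.19 0.134; w3 0.75 0.25 0.134; 
[[ 0.0001  0.     -0.0007]
 [ 0.0008  0.      0.0001]
 [-0.      0.     -0.0003]]
pre x 9.69 y -1.38 z 8.65 rx 0.0003 ry -1.4510 rz -0.0014 | rows 11.6 t 10.15 F [ 0.1 -0.5 -0.2] w 0.0383 p [0.4782 0.0761 0.2536]
```

Call:
{"fn": "arm_command", "kwargs": {
  "moves": [
    {"rx":0,"ry":-0.12,"rz":0,"x":0,"y":-1,"z":0,"gripper":-0.1},
    {"rx":0,"ry":-0.24,"rz":0,"x":1,"y":-2,"z":1,"gripper":-0.1},
    {"rx":0,"ry":-0.36,"rz":0,"x":2,"y":-3,"z":2,"gripper":-0.1},
    {"rx":0,"ry":-0.48,"rz":0,"x":3,"y":-3,"z":3,"gripper":-0.1},
    {"rx":0,"ry":-0.6,"rz":0,"x":4,"y":-3,"z":4,"gripper":-0.1}
  ]
}}

```text
clock: 10.57
position: [0.5077, 0.1134, 0.2965]
tool_rot: [-1.819, -0.339, 0.523]
force: [-1.2, -0.8, -0.9]
grip_width: 0.0384
```

Run:
```python
from go import *
print(bot.observe()['qpos'])
plan(tk(0,.006,0,.06),RK(0),'pre')
```

```text
[ 0.1693  0.153  -0.7162  2.0772  0.5698  0.6858 -0.4426]
pre x 7.30 y 4.54 z 0.52 rx -0.0017 ry -0.8446 rz -0.0021 | rows 6.8 t 10.57 F [-1.2 -0.8 -0.9] w 0.0384 p [0.5077 0.1134 0.2965]
```

Call:
{"fn": "arm_command", "kwargs": {
  "moves": [
    {"rx":0,"ry":-0.12,"rz":0,"x":1.5,"y":0,"z":0.1,"gripper":-0.1},
    {"rx":0,"ry":-0.24,"rz":0,"x":3,"y":0,"z":0.2,"gripper":-0.1},
    {"rx":0,"ry":-0.36,"rz":0,"x":4.5,"y":0,"z":0.3,"gripper":-0.1},
    {"rx":0,"ry":-0.48,"rz":0,"x":6,"y":0.5,"z":0.4,"gripper":-0.1},
    {"rx":0,"ry":-0.6,"rz":0,"x":7.3,"y":1.5,"z":0.5,"gripper":-0.1}
  ]
}}

```text
clock: 10.98
position: [0.572, 0.1515, 0.306]
tool_rot: [-1.964, -0.145, 1.11]
force: [-0.2, -1.0, 0.2]
grip_width: 0.0384
```

Run:
```python
from go import *
print(bot.observe()['qpos'])
plan(tk(0,.006,0,.05),RK(0),'pre')
```

```text
[ 0.1537  0.297  -0.7867  1.9034  0.6836  0.8073  0.0746]
pre x -0.03 y 4.02 z 0.07 rx -0.0018 ry -0.2445 rz -0.0009 | rows 2.0 t 10.98 F [-0.2 -1.   0.2] w 0.0384 p [0.572  0.1515 0.306 ]
```

Call:
{"fn": "arm_command", "kwargs": {
  "moves": [
    {"rx":0,"ry":-0.12,"rz":0,"x":0,"y":1.5,"z":0.1,"gripper":-0.1},
    {"rx":0,"ry":-0.244,"rz":0,"x":0,"y":3,"z":0.1,"gripper":-0.1},
    {"rx":0,"ry":-0.244,"rz":0,"x":0,"y":3.5,"z":0.1,"gripper":-0.1},
    {"rx":0,"ry":-0.244,"rz":0,"x":0,"y":3.5,"z":0.1,"gripper":-0.1},
    {"rx":0,"ry":-0.244,"rz":0,"x":0,"y":3.5,"z":0.1,"gripper":-0.1}
  ]
}}

```text
clock: 11.4
position: [0.5841, 0.1496, 0.2738]
tool_rot: [-1.985, -0.052, 1.326]
force: [-0.2, 0.6, 0.1]
grip_width: 0.0382
```

Run:
```python
from go import *
knobmeas()
plan(tk(0,.0055,.004,.0),RK(0),'grip')
im,d,E,W=grab('wrist','w8.png'); np.savez('w8.npz',im=im,d=d,E=E,W=W)
T=np.linalg.inv(S); P=W@T[:3,:3].T+T[:3,3]
q=P[(P[...,2]>.143)&(P[...,2]<.152)&(P[...,0]>.06)&(P[...,0]<.13)&(P[...,1]>.06)&(P[...,1]<.11)]
if len(q): print('knob',len(q),q.min(0),q.max(0),(q.min(0)+q.max(0))/2)
im,d,E,W=grab('scene','s8.png')
cv2.imwrite('pics/s8c.png',cv2.resize(im[150:350,130:360,::-1],None,fx=3,fy=3,interpolation=cv2.INTER_CUBIC))
```

```text
grasp r mm 96.9  bar ang 0.005  dz 55.8 toolyaw bar 0.010
grip x 0.05 y 5.18 z -0.08 rx -0.0027 ry -0.0104 rz -0.0010 | rows 1.2 t 11.40 F [-0.2  0.6  0.1] w 0.0382 p [0.5841 0.1496 0.2738]
knob 1056 [0.0882 0.0779 0.143 ] [0.105  0.0944 0.1494] [0.0966 0.0861 0.1462]
```

View pics/w8.png

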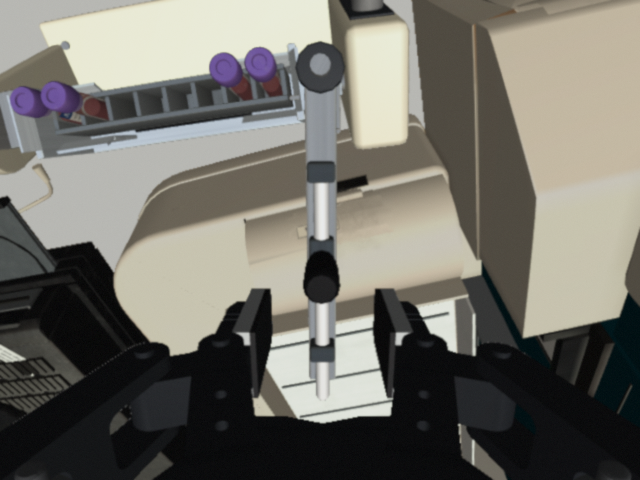

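View pics/s8c.png

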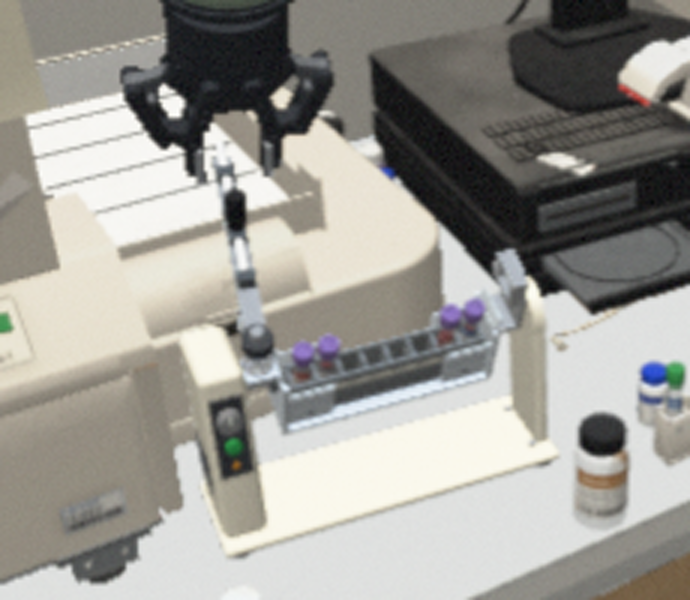

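Call:
{"fn": "arm_command", "kwargs": {
  "moves": [
    {"rx":0,"ry":-0.008,"rz":0,"x":0.05,"y":1.5,"z":-0.05,"gripper":-0.1},
    {"rx":0,"ry":-0.008,"rz":0,"x":0.05,"y":3,"z":-0.05,"gripper":-0.1},
    {"rx":0,"ry":-0.008,"rz":0,"x":0.05,"y":4.3,"z":-0.05,"gripper":-0.1},
    {"rx":0,"ry":-0.008,"rz":0,"x":0.05,"y":5.2,"z":-0.05,"gripper":-0.1},
    {"rx":0,"ry":-0.008,"rz":0,"x":0.05,"y":5.2,"z":-0.05,"gripper":-0.1}
  ]
}}

```text
clock: 11.92
position: [0.6058, 0.1469, 0.2261]
tool_rot: [-1.986, -0.047, 1.336]
force: [0.0, -0.3, -0.4]
grip_width: 0.0383
```

Call:
{"fn": "arm_command", "kwargs": {
  "moves": [
    {"rx":0,"ry":0,"rz":0,"x":0,"y":0,"z":0,"gripper":-0.1}
  ]
}}

```text
clock: 12.0
position: [0.6057, 0.1474, 0.2275]
tool_rot: [-1.987, -0.048, 1.336]
force: [-1.0, -0.2, 0.4]
grip_width: 0.0382
```

Run:
```python
from go import *
knobmeas()
plan(tk(0,.0055,.003,.0),RK(0),'grip')
```

```text
grasp r mm 97.8  bar ang -0.002  dz 4.6 toolyaw bar -0.001
grip x -0.02 y 0.16 z 0.03 rx -0.0014 ry 0.0010 rz -0.0006 | rows 0.0 t 12.00 F [-1.  -0.2  0.4] w 0.0382 p [0.6057 0.1474 0.2275]
```

Call:
{"fn": "arm_command", "kwargs": {
  "moves": [
    {"rx":0,"ry":0,"rz":0,"x":0,"y":0.1,"z":0,"gripper":-0.4},
    {"rx":0,"ry":0,"rz":0,"x":0,"y":0.1,"z":0,"gripper":-0.7},
    {"rx":0,"ry":0,"rz":0,"x":0,"y":0.1,"z":0,"gripper":-1},
    {"rx":0,"ry":0,"rz":0,"x":0,"y":0.1,"z":0,"gripper":-1},
    {"rx":0,"ry":0,"rz":0,"x":0,"y":0.1,"z":0,"gripper":-1}
  ],
  "squeeze": 45
}}

```text
clock: 12.42
position: [0.6062, 0.1465, 0.227]
tool_rot: [-1.988, -0.047, 1.336]
force: [-4.5, -4.6, 7.0]
grip_width: 0.0153
```

Run:
```python
from go import *
knobmeas()
plan(tk(0,0,.003,.0),RK(0),'back')
im,d,E,W=grab('wrist','w9.png')
```

```text
grasp r mm 98.2  bar ang 0.006  dz 3.9 toolyaw bar -0.001
back x 0.06 y 0.09 z 0.62 rx -0.0004 ry 0.0010 rz -0.0018 | rows 0.2 t 12.42 F [-4.5 -4.6  7. ] w 0.0153 p [0.6062 0.1465 0.227 ]
```

View pics/w9.png

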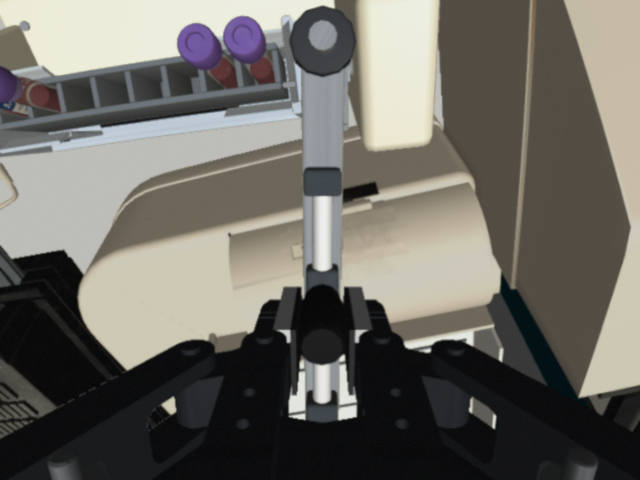

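Call:
{"fn": "arm_command", "kwargs": {
  "moves": [
    {"rx":0,"ry":0,"rz":0,"x":0,"y":0,"z":0.3,"gripper":-1},
    {"rx":0,"ry":0,"rz":0,"x":0,"y":0,"z":0.6,"gripper":-1},
    {"rx":0,"ry":0,"rz":0,"x":0,"y":0,"z":0.8,"gripper":-1},
    {"rx":0,"ry":0,"rz":0,"x":0,"y":0,"z":0.8,"gripper":-1}
  ]
}}

```text
clock: 12.8
position: [0.6012, 0.1478, 0.2252]
tool_rot: [-1.992, -0.048, 1.335]
force: [12.3, -7.7, 6.5]
grip_width: 0.0158
```

Run:
```python
from go import *
knobmeas()
plan(tk(0,0,.003,.0),RK(0),'back')
im,d,E,W=grab('wrist','w10.png')
```

```text
grasp r mm 92.7  bar ang 0.007  dz 4.3 toolyaw bar 0.000
back x 0.06 y 0.13 z 0.08 rx 0.0037 ry -0.0000 rz -0.0012 | rows 0.0 t 12.80 F [12.3 -7.7  6.5] w 0.0158 p [0.6012 0.1478 0.2252]
```

View pics/w10.png

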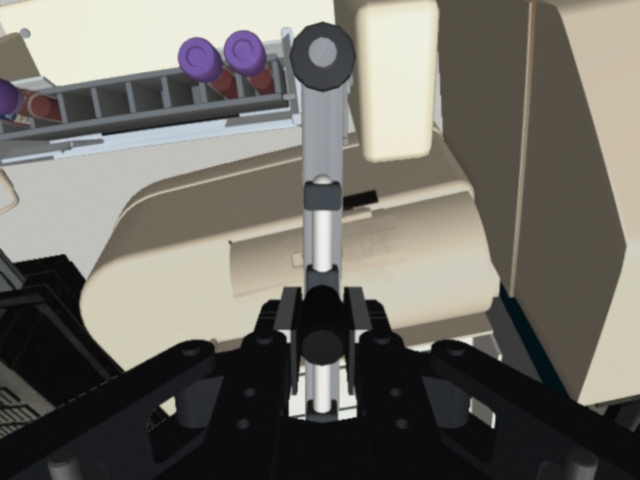

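Call:
{"fn": "arm_command", "kwargs": {
  "moves": [
    {"rx":0,"ry":0.1,"rz":0,"x":-0.92,"y":0,"z":0.05,"gripper":-1},
    {"rx":0,"ry":0.2,"rz":0,"x":-1.84,"y":0,"z":0.18,"gripper":-1},
    {"rx":0,"ry":0.3,"rz":0,"x":-2.73,"y":0,"z":0.41,"gripper":-1},
    {"rx":0,"ry":0.4,"rz":0,"x":-3.6,"y":0,"z":0.73,"gripper":-1},
    {"rx":0,"ry":0.5,"rz":0,"x":-4.43,"y":0,"z":1.13,"gripper":-1}
  ]
}}

```text
clock: 13.27
position: [0.5807, 0.1071, 0.2184]
tool_rot: [-1.921, -0.242, 0.863]
force: [8.6, -6.5, 5.1]
grip_width: 0.0154
```

Run:
```python
from go import *
knobmeas()
print(bot.observe()['qpos'][6],bot.observe()['force'])
plan(tk(1.0,0,.003,.0),RK(1.0),'1.0')
```

```text
grasp r mm 93.0  bar ang 0.508  dz 4.3 toolyaw bar 0.505
-0.3155254711716003 [ 8.6344 -6.5005  5.0954]
1.0 x -4.34 y 0.12 z 1.21 rx 0.0030 ry 0.4947 rz 0.0015 | rows 4.0 t 13.27 F [ 8.6 -6.5  5.1] w 0.0154 p [0.5807 0.1071 0.2184]
```

Following the arc well. Continue.

Call:
{"fn": "arm_command", "kwargs": {
  "moves": [
    {"rx":0,"ry":0.1,"rz":0,"x":-0.92,"y":0,"z":0.05,"gripper":-1},
    {"rx":0,"ry":0.2,"rz":0,"x":-1.84,"y":0,"z":0.18,"gripper":-1},
    {"rx":0,"ry":0.3,"rz":0,"x":-2.73,"y":0,"z":0.41,"gripper":-1},
    {"rx":0,"ry":0.4,"rz":0,"x":-3.6,"y":0,"z":0.73,"gripper":-1},
    {"rx":0,"ry":0.5,"rz":0,"x":-4.43,"y":0,"z":1.13,"gripper":-1}
  ]
}}

```text
clock: 13.68
position: [0.5446, 0.0817, 0.2038]
tool_rot: [-1.763, -0.378, 0.356]
force: [6.1, -5.4, 5.3]
grip_width: 0.0155
```

Run:
```python
from go import *
knobmeas()
print(bot.observe()['qpos'],bot.observe()['force'])
plan(tk(1.3,0,.003,.0),RK(1.3),'1.3')
```

```text
grasp r mm 93.1  bar ang 1.012  dz 4.3 toolyaw bar 1.005
[ 0.0537  0.3243 -0.5177  2.1427  0.8678  0.4952 -0.8251] [ 6.0624 -5.3725  5.2994]
1.3 x -2.61 y 0.12 z 0.52 rx 0.0024 ry 0.2945 rz 0.0014 | rows 2.4 t 13.68 F [ 6.1 -5.4  5.3] w 0.0155 p [0.5446 0.0817 0.2038]
```

Call:
{"fn": "arm_command", "kwargs": {
  "moves": [
    {"rx":0,"ry":0.1,"rz":0,"x":-0.92,"y":0,"z":0.05,"gripper":-1},
    {"rx":0,"ry":0.2,"rz":0,"x":-1.84,"y":0,"z":0.18,"gripper":-1},
    {"rx":0,"ry":0.3,"rz":0,"x":-2.73,"y":0,"z":0.41,"gripper":-1},
    {"rx":0,"ry":0.4,"rz":0,"x":-3.6,"y":0,"z":0.73,"gripper":-1},
    {"rx":0,"ry":0.44,"rz":0,"x":-3.94,"y":0,"z":0.88,"gripper":-1}
  ]
}}

```text
clock: 14.1
position: [0.5069, 0.0777, 0.1872]
tool_rot: [-1.574, -0.421, -0.12]
force: [5.1, -6.3, 7.5]
grip_width: 0.015
```

Call:
{"fn": "arm_command", "kwargs": {
  "moves": [
    {"rx":0,"ry":0,"rz":0,"x":0,"y":0,"z":0,"gripper":-1}
  ]
}}

```text
clock: 14.18
position: [0.5071, 0.0777, 0.1873]
tool_rot: [-1.576, -0.421, -0.117]
force: [4.4, -7.8, 8.4]
grip_width: 0.0154
```

```bash
cat > barm.py <<'E'
from go import *
knobmeas(); print(bot.observe()['force'])
import sys
n=sys.argv[1]
im,d,E,W=grab('wrist',n+'.png'); np.savez(n+'.npz',im=im,d=d,E=E,W=W)
T=np.linalg.inv(S); P=W@T[:3,:3].T+T[:3,3]
im,d,E,W2=grab('scene','s'+n+'.png')
cv2.imwrite('pics/s%sc.png'%n,cv2.resize(im[170:320,170:370,::-1],None,fx=4,fy=4,interpolation=cv2.INTER_CUBIC))
plan(tk(1.455,0,.003,.0),RK(1.455),'1.455')
E
python3 barm.py b1
```

```text
grasp r mm 93.0  bar ang 1.458  dz 4.2 toolyaw bar 1.443
[ 4.3593 -7.8419  8.4499]
1.455 x -0.03 y 0.12 z 0.11 rx 0.0018 ry 0.0149 rz 0.0012 | rows 0.1 t 14.28 F [ 3.4 -8.2  7.3] w 0.0155 p [0.5077 0.0776 0.1876]
```

View pics/b1.png

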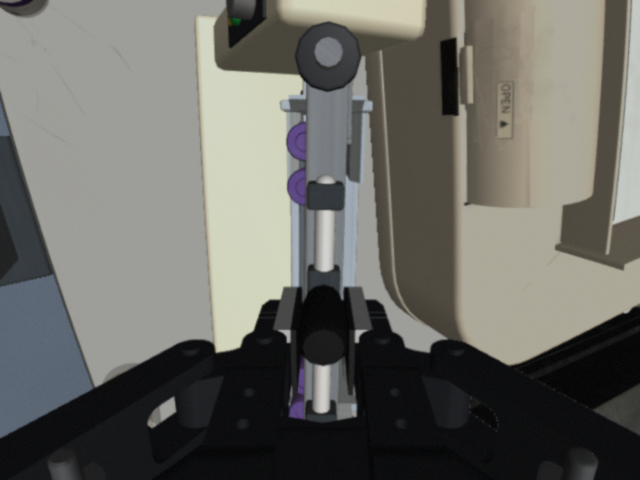

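View pics/sb1c.png

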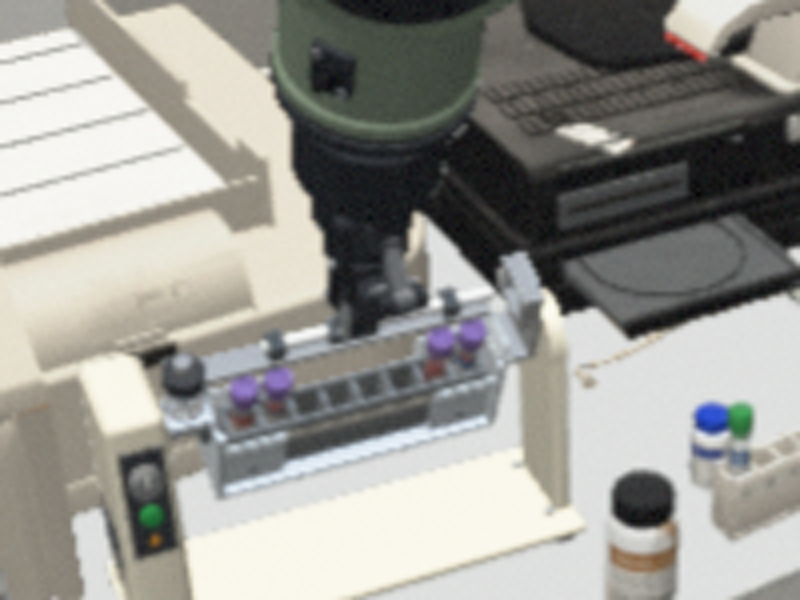

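Call:
{"fn": "arm_command", "kwargs": {
  "moves": [
    {"rx":0,"ry":0.01,"rz":0,"x":0,"y":0,"z":-0.3,"gripper":-1},
    {"rx":0,"ry":0.01,"rz":0,"x":0,"y":0,"z":-0.6,"gripper":-1},
    {"rx":0,"ry":0.01,"rz":0,"x":0,"y":0,"z":-0.8,"gripper":-1},
    {"rx":0,"ry":0.01,"rz":0,"x":0,"y":0,"z":-0.8,"gripper":-1}
  ]
}}

```text
clock: 14.62
position: [0.5069, 0.0707, 0.1876]
tool_rot: [-1.571, -0.421, -0.124]
force: [3.9, -1.8, 4.4]
grip_width: 0.0154
```

```bash
python3 barm.py b2
```

```text
grasp r mm 100.0  bar ang 1.450  dz 4.2 toolyaw bar 1.449
[ 3.8965 -1.8378  4.3843]
1.455 x -0.03 y 0.11 z 0.80 rx -0.0000 ry 0.0060 rz 0.0009 | rows 0.2 t 14.72 F [ 2.9 -2.   8.5] w 0.0155 p [0.5068 0.0707 0.1874]
```

View pics/sb2c.png

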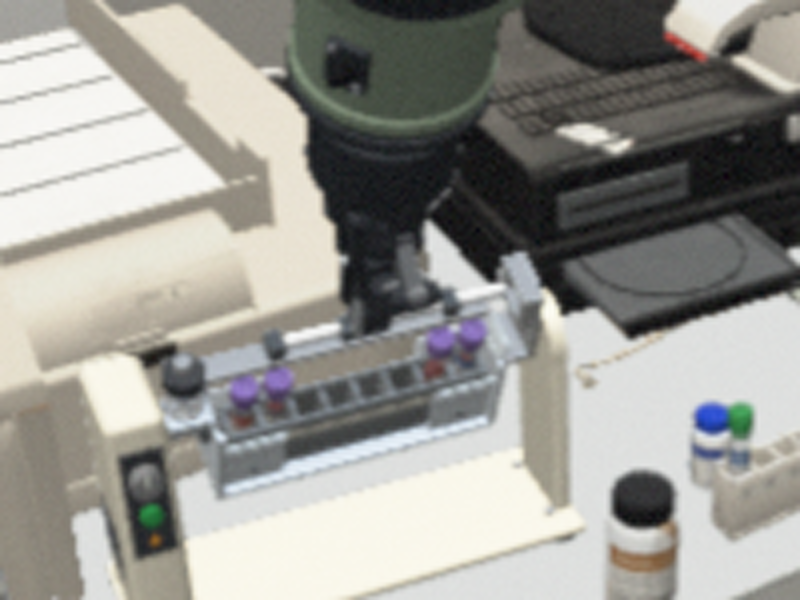

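Call:
{"fn": "arm_command", "kwargs": {
  "moves": [
    {"rx":0,"ry":0,"rz":0,"x":-0.04,"y":0,"z":-0.2,"gripper":-1},
    {"rx":0,"ry":0,"rz":0,"x":-0.04,"y":0,"z":-0.4,"gripper":-1},
    {"rx":0,"ry":0,"rz":0,"x":-0.04,"y":0,"z":-0.5,"gripper":-1}
  ]
}}

```text
clock: 14.97
position: [0.5058, 0.0662, 0.1872]
tool_rot: [-1.571, -0.421, -0.123]
force: [3.6, 1.9, 7.6]
grip_width: 0.0153
```

```bash
python3 -c "
from go import *
knobmeas(); print(bot.observe()['force'])"
```

```text
grasp r mm 104.6  bar ang 1.456  dz 4.1 toolyaw bar 1.449
[3.6024 1.8745 7.5734]
```

Call:
{"fn": "arm_command", "kwargs": {
  "moves": [
    {"rx":0,"ry":0,"rz":0,"x":0,"y":0,"z":-0.2,"gripper":-1},
    {"rx":0,"ry":0,"rz":0,"x":0,"y":0,"z":-0.4,"gripper":-1},
    {"rx":0,"ry":0,"rz":0,"x":0,"y":0,"z":-0.6,"gripper":-1},
    {"rx":0,"ry":0,"rz":0,"x":0,"y":0,"z":-0.8,"gripper":-1},
    {"rx":0,"ry":0,"rz":0,"x":0,"y":0,"z":-0.9,"gripper":-1}
  ]
}}

```text
clock: 15.38
position: [0.5047, 0.0574, 0.1873]
tool_rot: [-1.571, -0.421, -0.123]
force: [4.9, 7.1, 4.0]
grip_width: 0.0153
```

```bash
python3 barm.py b3
```

```text
grasp r mm 113.4  bar ang 1.455  dz 4.1 toolyaw bar 1.448
[4.8996 7.1008 4.0289]
1.455 x 0.02 y 0.11 z 2.13 rx -0.0013 ry 0.0066 rz 0.0010 | rows 0.5 t 15.48 F [4.4 2.2 7.2] w 0.0154 p [0.5047 0.0575 0.1873]
```

View pics/sb3c.png

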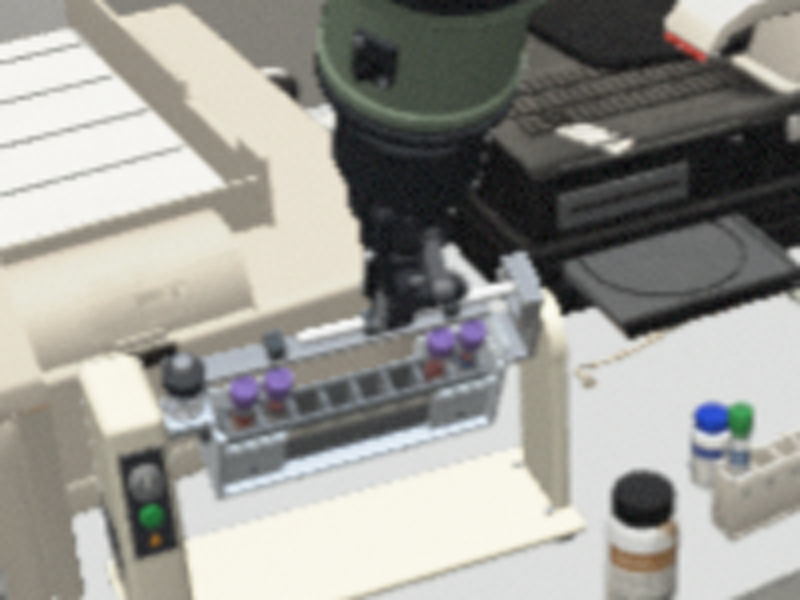

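View pics/b3.png

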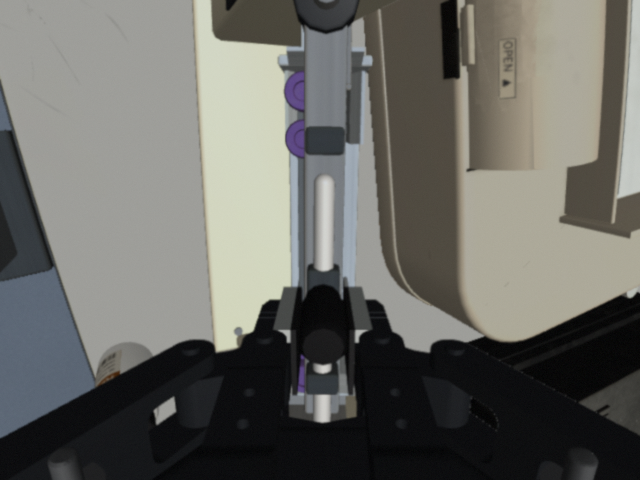

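Call:
{"fn": "arm_command", "kwargs": {
  "moves": [
    {"rx":0,"ry":0,"rz":0,"x":0,"y":0,"z":-0.15,"gripper":-1},
    {"rx":0,"ry":0,"rz":0,"x":0,"y":0,"z":-0.3,"gripper":-1},
    {"rx":0,"ry":0,"rz":0,"x":0,"y":0,"z":-0.3,"gripper":-1}
  ]
}}

```text
clock: 15.73
position: [0.505, 0.0573, 0.1875]
tool_rot: [-1.567, -0.422, -0.12]
force: [9.5, 16.6, -2.9]
grip_width: 0.0151
```

```bash
python3 -c "
from go import *
knobmeas(); print(bot.observe()['force'])"
```

```text
grasp r mm 113.7  bar ang 1.453  dz 4.2 toolyaw bar 1.446
[ 9.4604 16.5816 -2.9465]
```

Call:
{"fn": "arm_command", "kwargs": {
  "moves": [
    {"rx":0,"ry":0,"rz":0,"x":0,"y":0,"z":0.2,"gripper":-1},
    {"rx":0,"ry":0,"rz":0,"x":0.15,"y":0,"z":0.2,"gripper":-1},
    {"rx":0,"ry":0,"rz":0,"x":0.3,"y":0,"z":0.2,"gripper":-1},
    {"rx":0,"ry":0,"rz":0,"x":0.3,"y":0,"z":0.2,"gripper":-1}
  ]
}}

```text
clock: 16.07
position: [0.5063, 0.0572, 0.1878]
tool_rot: [-1.57, -0.419, -0.121]
force: [-5.5, 8.8, 6.1]
grip_width: 0.0156
```

```bash
python3 -c "
from go import *
knobmeas(); print(bot.observe()['force'], S[:3,:3].T@bot.observe()['force'])"
```

```text
grasp r mm 113.5  bar ang 1.440  dz 3.9 toolyaw bar 1.447
[-5.4852  8.7576  6.0635] [-3.4969  8.0028  8.2022]
```

Call:
{"fn": "arm_command", "kwargs": {
  "moves": [
    {"rx":0,"ry":0,"rz":0,"x":-0.1,"y":0,"z":0,"gripper":-0.9},
    {"rx":0,"ry":0,"rz":0,"x":-0.1,"y":0,"z":0,"gripper":-0.6},
    {"rx":0,"ry":0,"rz":0,"x":-0.1,"y":0,"z":0,"gripper":-0.2},
    {"rx":0,"ry":0,"rz":0,"x":-0.1,"y":0,"z":0,"gripper":0},
    {"rx":0,"ry":0,"rz":0,"x":-0.1,"y":0,"z":0,"gripper":0}
  ]
}}

```text
clock: 16.48
position: [0.5052, 0.0553, 0.1869]
tool_rot: [-1.573, -0.418, -0.123]
force: [0.7, -0.5, 0.5]
grip_width: 0.0427
```

Call:
{"fn": "arm_command", "kwargs": {
  "moves": [
    {"rx":0,"ry":0,"rz":0,"x":0,"y":-1,"z":0,"gripper":0},
    {"rx":0,"ry":0,"rz":0,"x":0,"y":-4,"z":0,"gripper":0},
    {"rx":0,"ry":0,"rz":0,"x":0,"y":-7,"z":0,"gripper":0},
    {"rx":0,"ry":0,"rz":0,"x":0,"y":-10,"z":0,"gripper":0},
    {"rx":0,"ry":0,"rz":0,"x":0,"y":-10,"z":0,"gripper":0}
  ]
}}

```text
clock: 16.9
position: [0.4649, 0.0615, 0.2826]
tool_rot: [-1.571, -0.423, -0.123]
force: [1.2, 1.0, 1.0]
grip_width: 0.0423
```

```bash
cat > fin.py <<'E'
from go import *
import sys
n=sys.argv[1]
print(bot.observe()['force'],bot.observe()['clock'])
im,d,E,W=grab('wrist',n+'.png')
T=np.linalg.inv(S); P=W@T[:3,:3].T+T[:3,3]
q=P[(P[...,2]>.141)&(P[...,2]<.151)&(abs(P[...,0])<.04)&(P[...,1]>-.06)&(P[...,1]<.05)]
c=(q.min(0)+q.max(0))/2; v=c[:2]-H[:2]; print('knob',len(q),c,'r',np.linalg.norm(v),'ang',np.arctan2(-v[1],v[0])-.12)
h=cv2.cvtColor(im,cv2.COLOR_RGB2HSV); m=(h[...,0]>115)&(h[...,0]<155)&(h[...,1]>50)&(P[...,2]<.1)
for lo,hi in((.038,.057),(.057,.08),(-.057,-.036),(-.08,-.057)):
    q=P[m&(P[...,1]>lo)&(P[...,1]<hi)]; print('cap',len(q),np.median(q,0) if len(q) else '')
im,d,E,W2=grab('scene','s'+n+'.png')
cv2.imwrite('pics/s%sc.png'%n,cv2.resize(im[170:320,170:370,::-1],None,fx=4,fy=4,interpolation=cv2.INTER_CUBIC))
E
python3 fin.py f1
```

```text
[1.1689 0.9611 0.9843] 16.9
knob 689 [ 0.0012 -0.0135  0.1456] r 0.11152587936811241 ang 1.440255106067767
cap 252 [-0.0111  0.048   0.0886]
cap 261 [-0.0109  0.0671  0.0884]
cap 250 [-0.0107 -0.0458  0.0886]
cap 268 [-0.0109 -0.0644  0.0884]
```

View pics/f1.png

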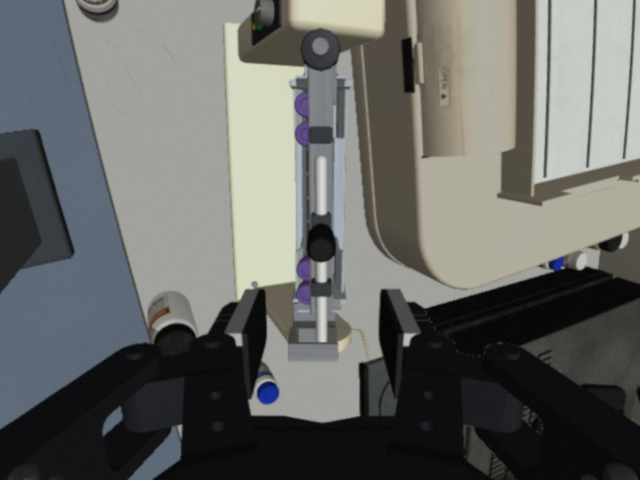

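View pics/sf1c.png

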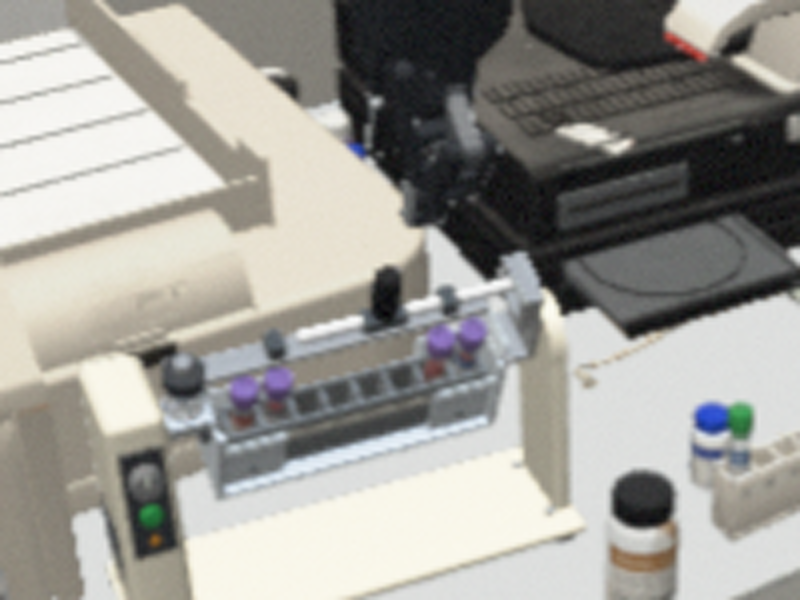

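```bash
python3 fin.py f2; python3 -c "
from workcell import bot
bot.job_done(); print(bot.observe()['clock'])"
```

```text
[ 1.0788 -0.5139 -0.3378] 17.0
knob 710 [ 0.0012 -0.0137  0.1453] r 0.11169857924886034 ang 1.4401867462714448
cap 266 [-0.0108  0.0482  0.0886]
cap 279 [-0.0107  0.0672  0.0885]
cap 258 [-0.0104 -0.0459  0.0885]
cap 283 [-0.0108 -0.0644  0.0885]
the job is handed in; nothing more can be done
the job is handed in; nothing more can be done
```

The grey rack is loaded in the mixer cradle and the retaining bar is bolted shut over the caps. I handed the job in at about 17 s of the 56 s allowed.

- **Rack:** it is down on the cradle floor. The floor pushed back with about 50 N when it seated, and all four cap tops measure 88.5 mm above the floor against 89 mm expected. The tubes are still in the rack and lean slightly to the front.
- **Bar and bolt:** I first drew the bolt back to its stop, since it had started about 6 mm out. I then swung the bar to about 1.455 rad and, holding it there, pushed the bolt home until it stopped at about 16 N.
- **After letting go:** the bar stays at 1.440 rad. The knob is 111.7 mm from the hinge in the camera, against 112 mm when fully home, which is within the calibration error. The robot was touching nothing.

I did not re-measure the cream rack, vials, bottle and mouse at the end. The blue vial, the bottle and part of the cream rack stood in place in the last pictures, and the arm showed no unexpected contact forces during the moves.

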